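# Load a sample cup in the optical reader and ratchet it round to the reading port

## Robot

A 6-joint arm with a two-finger parallel gripper is mounted at the origin on the work surface. World frame = base frame: x ahead of the robot, y to its left, z up, the work surface at z = 0. Lengths are in m, angles in degrees, forces in N, time in s.
With the tool pointing down it reaches from about 0.3 to 0.75 m from the base axis. Payload 8.5 kg.
Tool frame: the origin (TCP) lies between the finger pads; the fingertips stand env.finger_overhang ahead of it and the grasp point (between the pads) lies 2 mm behind it (env.finger_overhang is the distance from the TCP to the fingertips, in m); z points along the fingers, y is the line along which they close (so a half turn about z gives the same grasp; the last joint's range is limited). The gripper opens to 85 mm and grips with 20 to 120 N. Pads are 22 mm wide; open, the fingers measure 114 mm over their backs; the gripper's body (76 mm by 85 mm) begins 54 mm behind the grasp point. The pads swing forward as they close: fully open they stand 13 mm farther back than shut.
Start: joints at [-84.013, 21.807, 74.336, -0, 83.858, -12.336], TCP at [0.173, -0.522, 0.223] pointing down, gripper open.
Joint ranges: [-178.18, 178.18], [-50.72, 133.34], [12.68, 142.11], [-81.47, 261.47], [9.98, 163.14], [-165.26, 165.26]. Speed limits (degrees/s): [136.94, 136.94, 180, 180, 180, 180].

## Interface

Orientations are given as a 3x3 rotation matrix whose columns are the frame's x, y, z axes.
In Python, from rig import env gives the robot as it stands. The module is installed in compiled form; this text tells all that it offers.
- The arm moves only by the tool jog_arm, never from a script. Its arguments are lists of equal length, an entry for each row: "hand": the finger opening in m, from 0 to 0.0854; "travel": the shift along the world's x, y, z in m, a list of three; "yaw": the turn about the world's z in rad. A call has exactly 5 rows; each row shifts and turns the commanded pose from where the row before left it; what a row does not reach is not made up. A row lasts 1/8 s, in which the tool goes at most 62.5 mm and 10.7 degrees, less where a joint would pass 70% of its speed; a pose out of reach is approached as far as the arm can. A call is refused whole if a number of a shift passes 0.0625 or a number of a turn 0.188, either way. A call with a gripper value outside its range is refused whole. The fingers move at their own pace and stop on an object; "grip_force" is the grip in N (left out, the last holds). Time passes only in rows, so rows that do not move let the fingers close, or fill a call up. It gives the time, the measured TCP pose, the force, the opening and the grip force at its end, in the units of the state.
- env.observe(): the state, without advancing time (a new reading comes with each control period).
- env.get_image(name): name is "scene" or "top" or "wrist"; returns the picture (384x512x3 uint8, red, green, blue); there is no depth.
- env.calibration(name): a dict with "fx", "fy", "cx", "cy" (pixels), "position" and "rotation" of the camera in the world; the wrist camera has in their place "hand_eye" (4x4, takes a point from camera to tool coordinates, whose origin is the TCP and whose axes are the flange's). Camera axes: x right, y down, z forward; pixel columns grow to the right and rows downward; lengths in m; the calibration is good to about 2 mm. The wrist camera is an equidistant fisheye: a pixel r from the principal point sees the ray r / f radians off the axis. A picture is of the moment at which its call begins: read the wrist's pose just before it. calibration takes no time and is no camera call.
- env.close_job(): hands the job in; it is judged then, once.
The state is a dict: "time_s": time; "q": joint angles; "qvel": joint speeds; "joint_efforts": joint torques, N m; "position": TCP position; "tool_rot": TCP orientation; "ft_force": force on the tool from outside, world axes, zero at the start; "wrist_torque": the same for the moment, N m; "grip_width": finger opening in m; "gripper_force": force on a finger pad.
Only numpy, scipy, OpenCV 4.12 (cv2) and the standard library are available. Lean on these libraries where they do the work, as an engineer would, in place of code of your own. Each camera call takes 0.05 s, during which the arm holds its last target. There are 200 camera calls.

## Task

Take the lidded sample cup from the sloping drying board and stand it upright, glass face down, fully home in the empty nest of the reader's turntable. Then work the hand lever back and forth between its stops, stroke by stroke, until that cup stands over the reading port under the clear hood: ease the lever on to its stops by feel without banging or forcing it, move the turntable by its lever only and do not go past, since the ratchet does not turn back. Leave the lever back at its rest stop, and leave the dish on the board, the brown bottle and the blue tube block where they are.

Things in the scene. Friction and masses are not known exactly. Their poses are not given: they have to be found in the camera images.
- cup_mid (a point): Sample cup, 62 mm tall: grey body and white lid 56 mm wide, at the other end a 12 mm high, 64 mm wide metal collar round the glass face. Point on its axis half-way up; z from glass face to lid. 0.1 to 0.2 kg. It lies glass face on the board, its z leaning 35 degrees from vertical towards the board's front, collar on two pegs; free to be pinched across the body (14 to 60 mm from the glass face).
- board: Drying board, fixed: cream, 130 x 240 mm, sloping up at 35 degrees away from its front (its -x side), on a foot. Origin under the foot's middle, z up. Two places 55 mm either side along y, one with the cup, one with the dish (they swap). Each has two pegs, 26 mm long, 10 mm thick, 28 mm down the slope from its middle and 24 mm either side. The board's surface at a place's middle is 60 mm up.
- dish: Shallow steel weighing dish, 64 mm wide, 18 mm high, on the board's other place; leave it alone. Origin at the centre of its underside.
- hub (a point): On the turntable's vertical axis, level with its upper face, 81 mm above the bench. The reader is a fixed cream housing 310 x 280 mm, 60 mm high; its turntable is 238 mm wide with 15 ratchet teeth round the rim (260 mm over them) and five nests at 80 mm radius, four of them filled with white reference tiles 15 mm high.
- nest (a point): Middle of the floor of the only empty nest; turns with the turntable. A black ring, 10 mm high, bore 68 mm (the cup's collar fits with 2 mm all round), with a dark aperture in the floor, 81 mm above the bench. A cup fully home has its middle 31 mm above this point.
- port (a point): Reading port, fixed to the housing: the spot, at the nest floor's height, where the nest must stop. A clear hood stands over it, its roof 80 mm wide and 105 mm deep, 158 to 162 mm above the bench, with a wall on the outer side; the cup passes under it on the turntable but cannot be set in there from above.
- knob (a point): Middle of the grip of the lever's upright black knob: 26 mm wide, from 67 to 117 mm above the bench, this point at 94 mm. It swings about the hub's axis at 190 mm radius with the flat steel lever below it (upper face 67 mm above the bench); there is room for fingers on all sides.
- lever (a joint): Hand lever (rad): 0 at its rest stop, growing clockwise from above to somewhere between 0.4 and 0.55 at the forward stop; starts at 0 to 0.12. Both stops are hard and not to be struck or pressed with over 50 N: come slowly. It stays where left; the knob takes 1 to 2 N alone, 3 to 6 N with the turntable. Its spring pawl drives the turntable on the forward stroke and catches the next tooth only if both the stroke and the return go right to the stops.
- turntable (a joint): Turntable (rad), growing clockwise from above, the only way it turns: a second pawl holds it back (about a degree of play). About 5 N at a nest would push it. Each full lever stroke takes it to the next of 15 stopping positions, 24 degrees apart; it may start between two, so the first stroke may move it less. The nest is four or five full strokes from the port.
- stops: The lever's two steel stop posts, 8 mm thick, on the plate below the lever. Origin half-way between them, 60 mm above the bench. The lever touches them at the ends of its swing; where exactly is felt.
- reagent: Brown glass bottle, 64 mm wide, about 135 mm tall, origin under its middle; leave it alone.
- tube_block: Blue block 135 x 70 mm, 34 mm high, with a few small tubes, origin under its middle; leave it alone.
There are look-alikes about, which are no part of the job. There is more than one size of the part that bears cup_mid; the job needs the larger.

How it is judged (in metres and radians):
On the way, in this order (a step that is already met when the one before it is completed fails the run):
1. the cup stands home in the nest, glass face down, before the turntable has brought the nest under the hood (horizontal distance between cup_mid and nest below 0.005 m and z of cup_mid in the frame of nest between 0.027 and 0.035 m and angle between cup_mid's own z axis and vertical below 0.1 rad and horizontal distance between nest and port above 0.06 m), for 0.2 s.
2. with the cup in the nest the lever is taken to its forward stop (horizontal distance between cup_mid and nest below 0.005 m and z of cup_mid in the frame of nest between 0.027 and 0.035 m and angle between cup_mid's own z axis and vertical below 0.1 rad and value of joint lever above 0.43 rad), for 0.05 s.
3. the lever is taken back to its rest stop (horizontal distance between cup_mid and nest below 0.005 m and z of cup_mid in the frame of nest between 0.027 and 0.035 m and angle between cup_mid's own z axis and vertical below 0.1 rad and value of joint lever below 0.05 rad), for 0.05 s.
4. a forward stroke brings the nest with the cup over the port (horizontal distance between cup_mid and nest below 0.005 m and z of cup_mid in the frame of nest between 0.027 and 0.035 m and angle between cup_mid's own z axis and vertical below 0.1 rad and horizontal distance between nest and port below 0.006 m and value of joint lever above 0.4 rad), for 0.05 s.
At the end, for the whole second after the job is handed in: The cup stands upright (within 6 degrees), glass face down and home in the nest (middle within 5 mm of the nest's axis and 27 to 35 mm above its floor), the nest is within 6 mm of the reading port, and the lever is within 0.05 rad of its rest stop, all at rest (all of step 3 and horizontal distance between nest and port below 0.006 m and velocity of joint each of lever, turntable below 0.05 rad/s); the robot touches nothing.
It fails at once if the lever is forced against a stop with more than 50 N (contact force between stops and anything else above 50 N).
It fails at once if the turntable is turned by hand while the lever is parked at its rest stop (value of joint lever below 0.02 rad and velocity of joint lever below 0.03 rad/s and velocity of joint turntable above 0.15 rad/s).
It fails at once if the dish, the brown bottle or the tube block is moved more than 30 mm (distance of any of dish, reagent, tube_block from where it was at the start of the episode above 0.03 m).
It also fails if it takes over 72 s, if anything falls off the work surface, if the arm or the gripper's body presses on something with over 40 N, if the wrist force passes 120 N, or if a joint passes its speed limit or range.

## Working session

There is one attempt and no reset: what is moved stays moved. The work goes in short steps, Python scripts to look and compute and a tool call to move; the robot and the scene stay as the last step left them, time stands still between calls to the robot, and variables do not carry over. Pictures are saved under pics/ and viewed, at most 10 in all, crops included, and the job is handed in when it is done.

Besides the shell and the picture viewer there is one more tool, called after ">>>" by a JSON object that holds its "name" and its "arguments", one argument or row to a line. jog_arm: Moves the arm, as the interface text tells. Its arguments: {"type":"object","properties":{"hand":{"type":"array"},"travel":{"type":"array"},"yaw":{"type":"array"},"grip_force":{"type":"number"}},"required":["hand","travel","yaw"]}

```bash
mkdir -p pics
python3 - <<'E'
from rig import env
import cv2,numpy as np
s=env.observe();print({k:np.round(v,3).tolist() for k,v in s.items()},env.finger_overhang)
for n in("scene","top"):
    cv2.imwrite(f"pics/{n}0.png",env.get_image(n)[:,:,::-1]);c=env.calibration(n);print(n,{k:np.round(v,4).tolist() for k,v in c.items()})
print(env.calibration("wrist"))
E
```

```text
{'time_s': 0.0, 'q': [-84.014, 21.84, 74.385, -0.0, 83.857, -12.334], 'qvel': [-0.055, 0.079, -0.071, -0.041, 0.108, -0.02], 'joint_efforts': [0.001, -44.847, -23.127, -0.0, 0.005, 0.0], 'position': [0.173, -0.522, 0.223], 'tool_rot': [[0.949, 0.314, -0.0], [0.314, -0.949, 0.001], [0.0, -0.001, -1.0]], 'ft_force': [0.515, 0.843, 0.039], 'wrist_torque': [-0.0, -0.016, -0.066], 'gripper_force': 0.0, 'grip_width': 0.085} 0.017
scene {'fx': 487.5847, 'fy': 487.5847, 'cx': 253.4671, 'cy': 190.9839, 'position': [1.3511, 0.0273, 1.0694], 'rotation': [[-0.1771, 0.7783, -0.6023], [0.9841, 0.1494, -0.0962], [0.0151, -0.6098, -0.7924]]}
top {'fx': 366.8724, 'fy': 366.8724, 'cx': 255.5578, 'cy': 193.3333, 'position': [0.4451, -0.1001, 1.2736], 'rotation': [[0.0184, -0.9903, 0.1379], [-0.9998, -0.0191, -0.0035], [0.0061, -0.1378, -0.9904]]}
{'fx': 297.3186396354542, 'fy': 297.3186396354542, 'cx': 254.56764295748013, 'cy': 189.69730681327962, 'hand_eye': array([[-6.35987550e-05, -9.60264813e-01, -2.79090459e-01,
         6.88933308e-02],
       [ 9.99999997e-01, -5.08580645e-05, -5.28916148e-05,
         6.58184049e-04],
       [ 3.65959561e-05, -2.79090461e-01,  9.60264814e-01,
        -1.50564056e-01],
       [ 0.00000000e+00,  0.00000000e+00,  0.00000000e+00,
         1.00000000e+00]])}
```

View pics/scene0.png

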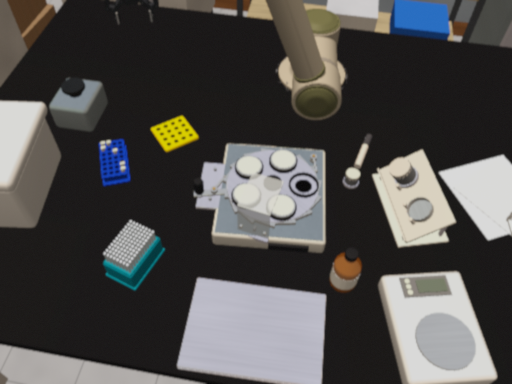

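View pics/top0.png

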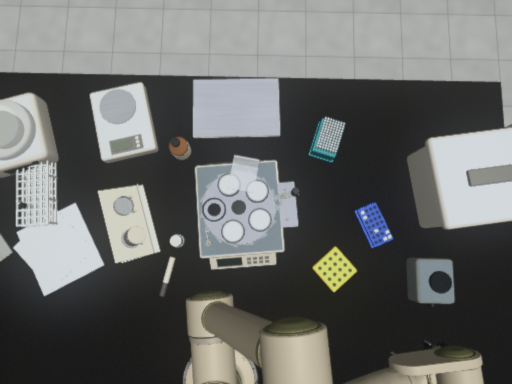

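Scene view: the board is at about (415,198), with the cup at (402,172) and the dish at (420,209). The reader is at (272,195) with its empty nest at (303,185), the hood at (258,212) and the knob at (199,186). Top view: cup (134,236), dish (123,205), empty nest (214,209), hood (245,168), knob (296,191), brown bottle (180,148), blue block (374,225).

Candidates for the cup:
- the lidded cylinder on the board's pegs, top (134,236)
- the small loose lidded cup by the reader, top (177,241) / scene (351,178), a smaller look-alike
- the dish, top (123,205), which is flat steel
- the white tiles

I choose the one on the board and will check it in a close crop.

```bash
cat > h.py <<'E'
import numpy as np,cv2
from rig import env
def ray(n,u,v,st=None):
    c=env.calibration(n)
    if n=="wrist":
        st=st or env.observe();d=np.array([u-c["cx"],v-c["cy"]])/c["fx"];r=np.linalg.norm(d)
        k=np.array([*(d*np.sin(r)/max(r,1e-9)),np.cos(r)])
        R=np.array(st["tool_rot"]);H=c["hand_eye"]
        return R@H[:3,3]+np.array(st["position"]),R@H[:3,:3]@k
    d=np.array(c["rotation"])@[(u-c["cx"])/c["fx"],(v-c["cy"])/c["fy"],1]
    return np.array(c["position"]),d/np.linalg.norm(d)
def onz(n,u,v,z,st=None):
    p,d=ray(n,u,v,st);return p+d*(z-p[2])/d[2]
def tri(*rs):
    A=0;b=0
    for p,d in rs:
        M=np.eye(3)-np.outer(d,d)/(d@d);A=A+M;b=b+M@p
    x=np.linalg.solve(A,b);return x,[round(float(np.linalg.norm(np.cross(x-p,d/np.linalg.norm(d)))),4) for p,d in rs]
def proj(n,P,st=None):
    c=env.calibration(n)
    if n=="wrist":
        R=np.array(st["tool_rot"]);H=c["hand_eye"]
        k=H[:3,:3].T@(R.T@(np.array(P)-st["position"])-H[:3,3]);a=np.arctan2(np.hypot(k[0],k[1]),k[2]);h=np.hypot(k[0],k[1])
        return c["cx"]+c["fx"]*a*k[0]/h,c["cy"]+c["fx"]*a*k[1]/h
    k=np.array(c["rotation"]).T@(np.array(P)-c["position"]);return c["cx"]+c["fx"]*k[0]/k[2],c["cy"]+c["fy"]*k[1]/k[2]
E
python3 - <<'E'
from h import *
t=cv2.imread("pics/top0.png");s=cv2.imread("pics/scene0.png")
def cr(im,x,y,w,h,W,H):return cv2.resize(im[y:y+h,x:x+w],(W,H),interpolation=cv2.INTER_CUBIC)
a=np.hstack([cr(t,90,180,100,75,400,300),cr(s,335,140,120,90,400,300)])
b=np.hstack([cr(t,190,150,120,90,400,300),cr(s,190,140,140,105,400,300)])
cv2.imwrite("pics/c1.png",np.vstack([a,b]))
R=np.round
print("nest",R(onz("top",214,209,.091),3),R(onz("scene",303,185,.091),3))
print("knob",R(tri(ray("top",296,190),ray("scene",198,185))[0],3))
print("cup lid",tri(ray("top",134,237),ray("scene",402,166)))
E
```

```text
nest [0.556 0.029 0.091] [0.564 0.03  0.091]
knob [ 0.622 -0.233  0.1  ]
cup lid (array([0.46129284, 0.27768231, 0.10237099]), [0.0001, 0.0001])
```

View pics/c1.png

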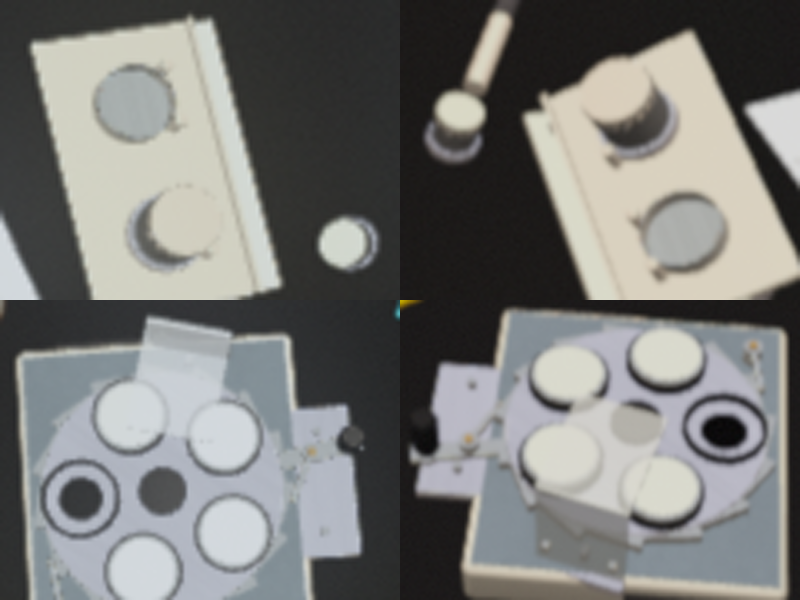

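Crops: the cup on the board at top (137,235.5) / scene (401,167.6) is the tall 56 mm one with a collar, leaning onto its pegs towards -y. The loose one at top (177,241) is clearly smaller. Empty nest is the black ring at top (214,209); knob is at top (295,191). I'm moving above the cup and measuring.

>>> {"name": "jog_arm", "arguments": {
  "hand": [0.085,0.085,0.085,0.085,0.085],
  "travel": [
    [0.045,0.05,0.01],
    [0.045,0.05,0.01],
    [0.045,0.05,0.01],
    [0.045,0.05,0.01],
    [0.045,0.05,0.01]
  ],
  "yaw": [0.15,0.15,0.15,0.15,0.15]
}}

```text
time_s: 0.72
position: [0.3806, -0.2906, 0.2692]
tool_rot: [[0.476, 0.879, -0.0], [0.879, -0.476, 0.0], [0.0, -0.0, -1.0]]
ft_force: [0.7, -1.0, 0.9]
grip_width: 0.0852
gripper_force: 0.0
```

>>> {"name": "jog_arm", "arguments": {
  "hand": [0.085,0.085,0.085,0.085,0.085],
  "travel": [
    [0.01,0.055,0],
    [0.01,0.055,0],
    [0.01,0.055,0],
    [0.01,0.055,0],
    [0.01,0.055,0]
  ],
  "yaw": [0.15,0.15,0.15,0.15,0.135]
}}

```text
time_s: 1.35
position: [0.4296, -0.0155, 0.269]
tool_rot: [[-0.236, 0.972, -0.0], [0.972, 0.236, 0.0], [0.0, -0.0, -1.0]]
ft_force: [1.5, -1.0, 0.1]
grip_width: 0.085
gripper_force: 0.0
```

>>> {"name": "jog_arm", "arguments": {
  "hand": [0.085,0.085,0.085,0.085,0.085],
  "travel": [
    [0,0.055,0],
    [0,0.055,0],
    [0,0.055,0],
    [0,0.055,0],
    [0,0.05,0]
  ],
  "yaw": [0,0,0,0,0]
}}

```text
time_s: 1.98
position: [0.4292, 0.2546, 0.2688]
tool_rot: [[-0.232, 0.973, -0.0], [0.973, 0.232, -0.0], [-0.0, -0.0, -1.0]]
ft_force: [0.1, 0.3, -0.7]
grip_width: 0.0851
gripper_force: 0.0
```

Run:
```python
from h import *
import pickle
st=env.observe();im=env.get_image("wrist");cv2.imwrite("pics/w1.png",im[:,:,::-1]);pickle.dump(st,open("st1.pkl","wb"))
tp=env.get_image("top");sc=env.get_image("scene");cv2.imwrite("pics/top1.png",tp[:,:,::-1]);cv2.imwrite("pics/scene1.png",sc[:,:,::-1])
print(st["time_s"],st["position"],np.round(st["tool_rot"],3).tolist(),st["ft_force"])
# candidates predicted
print(tri(ray("top",136.8,235.5),ray("scene",401,167.6)))
```

```text
1.975 [0.42921209 0.25460113 0.2688362 ] [[-0.232, 0.973, -0.0], [0.973, 0.232, -0.0], [-0.0, -0.0, -1.0]] [ 0.11091968  0.28418117 -0.65469838]
(array([0.46606004, 0.27283384, 0.09989229]), [0.0027, 0.0027])
```

View pics/w1.png

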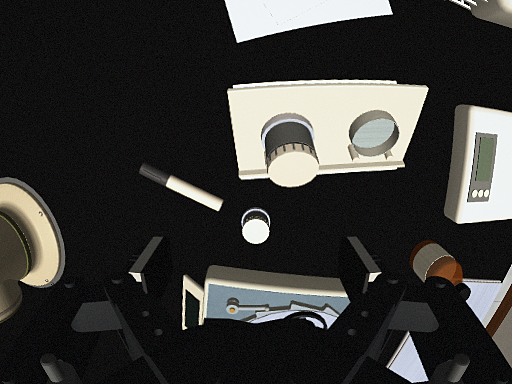

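Wrist view: board spans (228,82)–(428,180). The cup's lid is at (292,168) with its collar at (287,133), the dish at (374,132), and the small decoy at (256,225).

Run:
```python
from h import *
import pickle
st=pickle.load(open("st1.pkl","rb"))
im=cv2.imread("pics/w1.png");g=cv2.resize(im[70:240,215:440],(0,0),fx=3.5,fy=3.5,interpolation=cv2.INTER_CUBIC);cv2.imwrite("pics/w1c.png",g)
L=[ray("wrist",292,168,st),ray("top",136.8,235.5),ray("scene",401,167.6)]
print(tri(*L),tri(*L[:2]),tri(L[0],L[2]))
for a in [(229,88,.097),(428,88,.097),(241,179,.0227),(404,166,.0227)]:print(a,np.round(onz("wrist",a[0],a[1],a[2],st),4))
```

```text
(array([0.4668983 , 0.27008294, 0.10352309]), [0.0036, 0.0014, 0.0049]) (array([0.46578776, 0.26733444, 0.10797473]), [0.0003, 0.0003]) (array([0.46756336, 0.27063283, 0.10464653]), [0.0042, 0.0042])
(229, 88, 0.097) [0.3799 0.3348 0.097 ]
(428, 88, 0.097) [0.6054 0.4029 0.097 ]
(241, 179, 0.0227) [0.416  0.2207 0.0227]
(404, 166, 0.0227) [0.645  0.2974 0.0227]
```

View pics/w1c.png

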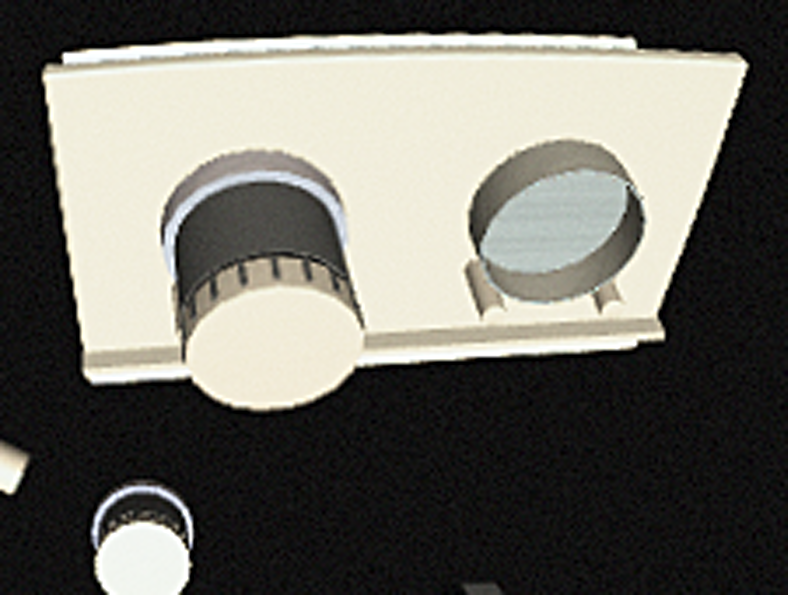

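>>> {"name": "jog_arm", "arguments": {
  "hand": [0.085,0.085,0.085,0.085,0.085],
  "travel": [
    [0.012,0.008,-0.03],
    [0.012,0.008,-0.03],
    [0.011,0.006,-0.03],
    [0,0,-0.02],
    [0,0,0]
  ],
  "yaw": [0.04,0.04,0,0,0]
}}

```text
time_s: 2.75
position: [0.4643, 0.2734, 0.1579]
tool_rot: [[-0.308, 0.951, -0.003], [0.951, 0.308, -0.001], [-0.0, -0.004, -1.0]]
ft_force: [-0.0, -0.1, -0.0]
grip_width: 0.085
gripper_force: 0.0
```

Run:
```python
from h import *
import pickle
st=env.observe();im=env.get_image("wrist");cv2.imwrite("pics/w2.png",im[:,:,::-1]);pickle.dump(st,open("st2.pkl","wb"))
print(st["position"])
a=np.deg2rad(18);ax=np.array([.574*np.sin(a),-.574*np.cos(a),.819]);lid=np.array([.468,.265,.110])
print("pred lid/glass px",proj("wrist",lid,st),proj("wrist",lid-.062*ax,st))
hsv=cv2.cvtColor(im,cv2.COLOR_RGB2HSV);v=im.max(2)
# dark body between collar & lid on board
m=((v<90)*255).astype(np.uint8)
cv2.imwrite("pics/w2c.png",cv2.resize(im[60:384,100:420,::-1],(0,0),fx=1.8,fy=1.8))
```

```text
[0.46425356 0.27338461 0.15788347]
pred lid/glass px (np.float64(258.93985909345315), np.float64(218.6826970174987)) (np.float64(258.41750301121783), np.float64(157.26654731089647))
```

View pics/w2c.png

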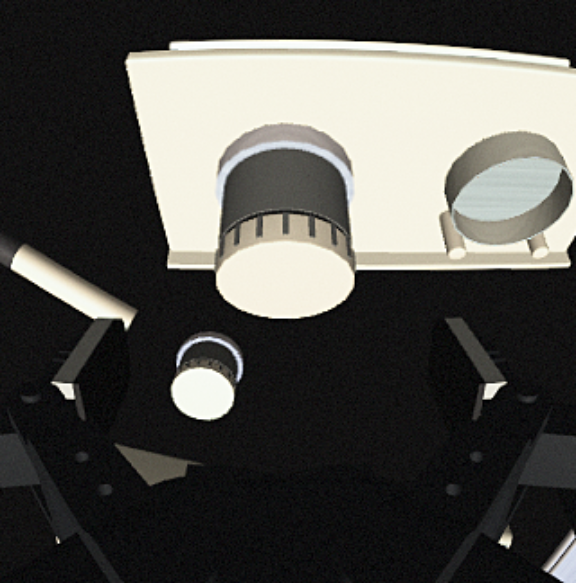

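The lid centre is at (258.3,215), against a predicted (258.9,218.7), so it's 2–3 mm further +y and otherwise as expected. Descending and gripping.

>>> {"name": "jog_arm", "arguments": {
  "hand": [0.085,0.085,0.085,0.085,0.085],
  "travel": [
    [-0.001,0.007,-0.02],
    [0,0,-0.02],
    [0,0,-0.018],
    [0,0,-0.01],
    [0,0,0]
  ],
  "yaw": [0,0,0,0,0]
}}

```text
time_s: 3.42
position: [0.4639, 0.2815, 0.0915]
tool_rot: [[-0.309, 0.951, 0.0], [0.951, 0.309, 0.0], [-0.0, 0.0, -1.0]]
ft_force: [-0.6, -0.4, 0.1]
grip_width: 0.0853
gripper_force: 0.0
```

>>> {"name": "jog_arm", "arguments": {
  "hand": [0.07,0.062,0.05,0.05,0.05],
  "travel": [
    [0,0,0],
    [0,0,0],
    [0,0,0],
    [0,0,0],
    [0,0,0]
  ],
  "yaw": [0,0,0,0,0],
  "grip_force": 40
}}

```text
time_s: 4.05
position: [0.464, 0.2817, 0.0923]
tool_rot: [[-0.309, 0.951, 0.002], [0.951, 0.309, 0.0], [-0.0, 0.002, -1.0]]
ft_force: [-1.7, -1.4, 7.8]
grip_width: 0.0523
gripper_force: 40.3
```

>>> {"name": "jog_arm", "arguments": {
  "hand": [0.05,0.05,0.05,0.05,0.05],
  "travel": [
    [0,0,0],
    [0,0,0],
    [0,0,0],
    [0,0,0],
    [0,0,0]
  ],
  "yaw": [0,0,0,0,0]
}}

```text
time_s: 4.68
position: [0.464, 0.2817, 0.0923]
tool_rot: [[-0.309, 0.951, 0.002], [0.951, 0.309, 0.0], [-0.0, 0.002, -1.0]]
ft_force: [-1.9, -1.8, 8.2]
grip_width: 0.0525
gripper_force: 40.3
```

>>> {"name": "jog_arm", "arguments": {
  "hand": [0.05,0.05,0.05,0.05,0.05],
  "travel": [
    [0,0,0.01],
    [0,0,0.02],
    [0,0,0.03],
    [0,0,0.03],
    [0,0,0.01]
  ],
  "yaw": [0,0,0,0,0]
}}

```text
time_s: 5.3
position: [0.4641, 0.2819, 0.1929]
tool_rot: [[-0.309, 0.951, 0.003], [0.951, 0.309, 0.001], [0.0, 0.003, -1.0]]
ft_force: [0.4, 0.2, -2.7]
grip_width: 0.0525
gripper_force: 42.0
```

Run:
```python
from h import *
st=env.observe();print(st["grip_width"],st["ft_force"])
for n,u,v,z in[("top",174,200,0),("top",197,209,.06),("top",177,241,.04),("top",180,148,.1),("top",150,210,.02),("top",143,185,.02)]:print(u,v,np.round(onz(n,u,v,z),3))
im=env.get_image("wrist")[:,:,::-1];cv2.imwrite("pics/w3.png",im)
t=env.get_image("top");cv2.imwrite("pics/top2.png",t[:,:,::-1]); s=env.get_image("scene");cv2.imwrite("pics/scene2.png",s[:,:,::-1])
```

```text
0.052464880127664 [ 0.4310665   0.18714846 -2.68943034]
174 200 [0.593 0.18  0.   ]
197 209 [0.558 0.089 0.06 ]
177 241 [0.452 0.154 0.04 ]
180 148 [0.754 0.146 0.1  ]
150 210 [0.555 0.256 0.02 ]
143 185 [0.641 0.285 0.02 ]
```

View pics/w3.png

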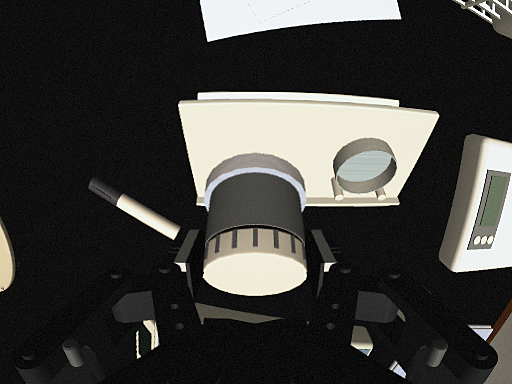

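The cup is held at lid px (256,272), with the dish still on its pegs at (365,165). Working out the grip height along the cup, then going to the free bench at about (0.585,0.165).

Run:
```python
from h import *
st=env.observe()
a=np.deg2rad(18);
for t in (30,35,40):
  T=np.deg2rad(t);ax=np.array([np.sin(T)*np.sin(a),-np.sin(T)*np.cos(a),np.cos(T)]);g=np.array(st["position"])+[0,0,.002]
  for s in (.034,.038,.042,.046):print(t,s,"lid",np.round(proj("wrist",g+(.062-s)*ax,st)),"bottom",np.round(proj("wrist",g-s*ax,st)))
```

```text
30 0.034 lid [259. 283.] bottom [258. 192.]
30 0.038 lid [258. 276.] bottom [258. 187.]
30 0.042 lid [258. 269.] bottom [258. 183.]
30 0.046 lid [258. 262.] bottom [258. 179.]
35 0.034 lid [258. 285.] bottom [258. 189.]
35 0.038 lid [258. 277.] bottom [258. 184.]
35 0.042 lid [258. 270.] bottom [258. 179.]
35 0.046 lid [258. 263.] bottom [258. 174.]
40 0.034 lid [258. 286.] bottom [258. 186.]
40 0.038 lid [258. 279.] bottom [258. 181.]
40 0.042 lid [258. 271.] bottom [258. 175.]
40 0.046 lid [258. 264.] bottom [258. 170.]
```

>>> {"name": "jog_arm", "arguments": {
  "hand": [0.05,0.05,0.05,0.05,0.05],
  "travel": [
    [0.02,-0.02,0],
    [0.03,-0.03,0],
    [0.03,-0.03,0],
    [0.03,-0.03,-0.02],
    [0.011,-0.007,-0.03]
  ],
  "yaw": [0,0,0,0,0]
}}

```text
time_s: 6.08
position: [0.5859, 0.1626, 0.1392]
tool_rot: [[-0.307, 0.952, -0.001], [0.952, 0.307, -0.0], [-0.0, -0.001, -1.0]]
ft_force: [-0.0, -0.5, -2.5]
grip_width: 0.0525
gripper_force: 42.0
```

>>> {"name": "jog_arm", "arguments": {
  "hand": [0.05,0.05,0.05,0.05,0.05],
  "travel": [
    [0,0,-0.03],
    [0,0,-0.025],
    [0,0,-0.015],
    [0,0,-0.005],
    [0,0,0]
  ],
  "yaw": [0,0,0,0,0]
}}

```text
time_s: 6.7
position: [0.5848, 0.1647, 0.0663]
tool_rot: [[-0.309, 0.951, 0.0], [0.951, 0.309, 0.0], [-0.0, 0.0, -1.0]]
ft_force: [0.7, -0.4, 0.0]
grip_width: 0.0529
gripper_force: 42.0
```

>>> {"name": "jog_arm", "arguments": {
  "hand": [0.05,0.05,0.05,0.05,0.05],
  "travel": [
    [0,0,-0.003],
    [0,0,-0.003],
    [0,0,-0.003],
    [0,0,-0.002],
    [0,0,0]
  ],
  "yaw": [0,0,0,0,0],
  "grip_force": 30
}}

```text
time_s: 7.32
position: [0.5846, 0.1646, 0.0549]
tool_rot: [[-0.309, 0.951, -0.0], [0.951, 0.309, -0.0], [0.0, -0.0, -1.0]]
ft_force: [0.5, -0.1, -0.5]
grip_width: 0.0527
gripper_force: 42.0
```

>>> {"name": "jog_arm", "arguments": {
  "hand": [0.05,0.05,0.05,0.05,0.05],
  "travel": [
    [0,0,-0.001],
    [0,0,-0.001],
    [0,0,-0.001],
    [0,0,-0.001],
    [0,0,0]
  ],
  "yaw": [0,0,0,0,0],
  "grip_force": 25
}}

```text
time_s: 7.95
position: [0.5847, 0.1646, 0.051]
tool_rot: [[-0.309, 0.951, -0.0], [0.951, 0.309, 0.0], [0.0, -0.0, -1.0]]
ft_force: [-0.0, 0.3, -1.5]
grip_width: 0.0524
gripper_force: 42.0
```

>>> {"name": "jog_arm", "arguments": {
  "hand": [0.049,0.049,0.049,0.049,0.049],
  "travel": [
    [0,0,-0.001],
    [0,0,-0.001],
    [0,0,-0.001],
    [0,0,0],
    [0,0,0]
  ],
  "yaw": [0,0,0,0,0],
  "grip_force": 25
}}

```text
time_s: 8.57
position: [0.585, 0.1646, 0.0498]
tool_rot: [[-0.309, 0.951, 0.002], [0.951, 0.309, -0.0], [-0.001, 0.002, -1.0]]
ft_force: [-4.2, -1.4, 11.9]
grip_width: 0.0526
gripper_force: 43.8
```

>>> {"name": "jog_arm", "arguments": {
  "hand": [0.053,0.053,0.053,0.053,0.053],
  "travel": [
    [-0.0014,0.0043,-0.0003],
    [-0.0014,0.0043,-0.0007],
    [-0.0013,0.0041,-0.0012],
    [-0.0013,0.0041,-0.0016],
    [-0.001,0.0031,-0.0015]
  ],
  "yaw": [0,0,0,0,0],
  "grip_force": 20
}}

```text
time_s: 9.2
position: [0.5793, 0.1853, 0.0449]
tool_rot: [[-0.309, 0.951, 0.004], [0.951, 0.309, 0.001], [-0.0, 0.004, -1.0]]
ft_force: [-2.8, 3.2, 14.4]
grip_width: 0.0528
gripper_force: 21.0
```

Run:
```python
from h import *
im=env.get_image("wrist")[:,:,::-1];t=env.get_image("top")[:,:,::-1];s=env.get_image("scene")[:,:,::-1]
a=cv2.resize(im[60:384,60:460],(480,389));b=cv2.resize(t[170:260,120:220],(320,288));c=cv2.resize(s[130:250,280:420],(320,274))
o=np.zeros((600,800,3),np.uint8);o[:389,:480]=a;o[:288,480:]=b;o[300:574,480:]=c;cv2.imwrite("pics/c2.png",o)
```

```text
(no output)
```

View pics/c2.png

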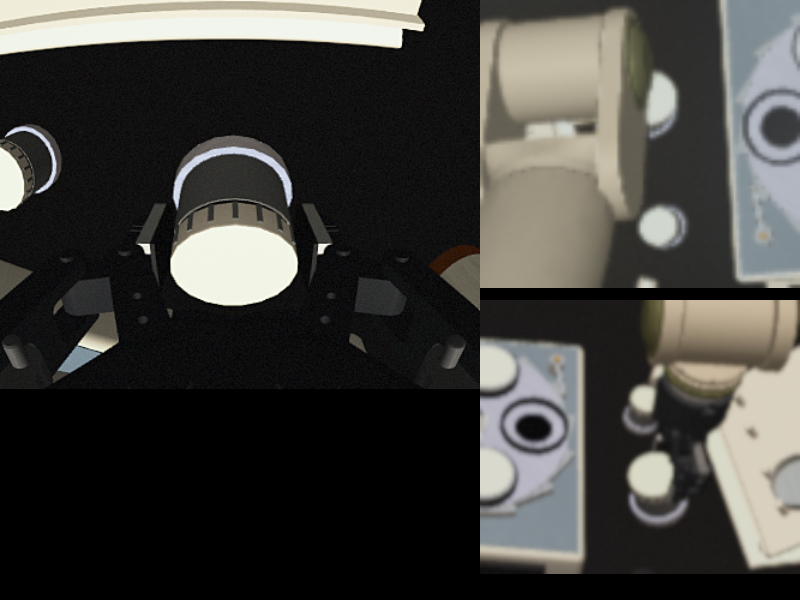

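The wrist crop shows the cup turning upright in the fingers, with the lid foreshortened and the collar at (233,160). I'll finish the arc.

>>> {"name": "jog_arm", "arguments": {
  "hand": [0.053,0.053,0.053,0.053,0.053],
  "travel": [
    [-0.001,0.003,-0.0015],
    [-0.0008,0.0025,-0.0015],
    [-0.0006,0.002,-0.0015],
    [0,0,-0.0015],
    [0,0,0]
  ],
  "yaw": [0,0,0,0,0]
}}

```text
time_s: 9.98
position: [0.5769, 0.1938, 0.0394]
tool_rot: [[-0.309, 0.951, 0.005], [0.951, 0.309, 0.003], [0.001, 0.005, -1.0]]
ft_force: [-4.7, 7.6, 16.7]
grip_width: 0.0533
gripper_force: 16.7
```

>>> {"name": "jog_arm", "arguments": {
  "hand": [0.055,0.06,0.065,0.065,0.065],
  "travel": [
    [0,0,0],
    [0,0,0],
    [0,0,0],
    [0,0,0],
    [0,0,0]
  ],
  "yaw": [0,0,0,0,0]
}}

```text
time_s: 10.6
position: [0.5759, 0.192, 0.0366]
tool_rot: [[-0.309, 0.951, -0.0], [0.951, 0.309, -0.0], [0.0, -0.0, -1.0]]
ft_force: [0.5, -0.8, 0.8]
grip_width: 0.0646
gripper_force: 0.0
```

Run:
```python
from h import *
import pickle
st=env.observe();im=env.get_image("wrist");cv2.imwrite("pics/w5.png",im[:,:,::-1]);pickle.dump(st,open("st5.pkl","wb"))
print(st["position"])
v=im.min(2);m=((v>150)*255).astype(np.uint8)
cs,_=cv2.findContours(m,cv2.RETR_LIST,cv2.CHAIN_APPROX_NONE)
for c in cs:
    if cv2.contourArea(c)>800:print(np.round(cv2.fitEllipse(c),1).tolist() if 0 else [np.round(x,1) for x in cv2.fitEllipse(c)])
g=np.array(st["position"])
for dz in(.062-.041+.002,):print(proj("wrist",[g[0],g[1],.062],st))
# ring of lid edge predicted for upright cup at g
P=np.array([proj("wrist",[g[0]+.028*np.cos(a),g[1]+.028*np.sin(a),.062],st) for a in np.linspace(0,6.28,40)],np.float32)
print([np.round(x,1) for x in cv2.fitEllipse(P)])
```

```text
[0.57586499 0.19196434 0.03663546]
[array([256.6, 262.6]), array([ 93.9, 110.6]), np.float64(89.4)]
[array([ 55.2, 222.9]), array([38.7, 57.4]), np.float64(151.5)]
[array([324.8,   9.5]), array([ 23.5, 107.6]), np.float64(90.2)]
[array([204.5,  53.6]), array([117.4, 542.3]), np.float64(90.2)]
(np.float64(258.68058426196995), np.float64(257.55363323066734))
[array([258.6, 252.8]), array([101.1, 115.9]), np.float64(88.4)]
```

>>> {"name": "jog_arm", "arguments": {
  "hand": [0.065,0.065,0.065,0.05,0.045],
  "travel": [
    [0.0015,-0.005,0.003],
    [0,0,0.001],
    [0,0,0],
    [0,0,0],
    [0,0,0]
  ],
  "yaw": [0,0,0,0,0],
  "grip_force": 30
}}

```text
time_s: 11.28
position: [0.5775, 0.1871, 0.0411]
tool_rot: [[-0.309, 0.951, 0.0], [0.951, 0.309, -0.0], [-0.0, 0.0, -1.0]]
ft_force: [-1.5, -1.3, 5.4]
grip_width: 0.0545
gripper_force: 31.5
```

>>> {"name": "jog_arm", "arguments": {
  "hand": [0.045,0.045,0.045,0.045,0.045],
  "travel": [
    [0,0,0],
    [0,0,0],
    [0,0,0.02],
    [0,0,0.03],
    [0,0,0]
  ],
  "yaw": [0,0,0,0,0]
}}

```text
time_s: 11.9
position: [0.5783, 0.1873, 0.0922]
tool_rot: [[-0.309, 0.951, 0.004], [0.951, 0.309, 0.001], [-0.001, 0.004, -1.0]]
ft_force: [0.5, 0.7, -1.9]
grip_width: 0.0545
gripper_force: 32.3
```

Run:
```python
from h import *
st=env.observe();im=env.get_image("wrist");cv2.imwrite("pics/w6.png",im[:,:,::-1])
print(st["position"],st["grip_width"],st["ft_force"])
v=im.min(2);m=((v>150)*255).astype(np.uint8)
cs,_=cv2.findContours(m,cv2.RETR_LIST,cv2.CHAIN_APPROX_NONE)
for c in cs:
    if cv2.contourArea(c)>4000:print([np.round(x,1) for x in cv2.fitEllipse(c)])
g=np.array(st["position"]);R=np.array(st["tool_rot"])
for dx in(-.004,-.002,0,.002):
  for h in(.018,.021):
    P=np.array([proj("wrist",g+R@[dx+.028*np.cos(a),.028*np.sin(a),-h],st) for a in np.linspace(0,6.28,40)],np.float32)
    print(dx,h,[np.round(x,1) for x in cv2.fitEllipse(P)])
```

```text
[0.57825117 0.18728381 0.09222633] 0.05449150265098817 [ 0.5393603   0.67894743 -1.93691814]
[array([254.5, 249.4]), array([ 95.5, 108.9]), np.float64(89.8)]
[array([212. ,  49.6]), array([111.9, 408.2]), np.float64(90.1)]
-0.004 0.018 [array([258.4, 253.1]), array([ 95.6, 109.6]), np.float64(88.5)]
-0.004 0.021 [array([258.4, 255.8]), array([ 96.7, 111.6]), np.float64(88.5)]
-0.002 0.018 [array([258.4, 249.6]), array([ 96.7, 110.2]), np.float64(88.4)]
-0.002 0.021 [array([258.5, 252.3]), array([ 98. , 112.2]), np.float64(88.4)]
0 0.018 [array([258.4, 246.2]), array([ 97.9, 110.8]), np.float64(88.4)]
0 0.021 [array([258.5, 248.8]), array([ 99.2, 112.8]), np.float64(88.4)]
0.002 0.018 [array([258.4, 242.7]), array([ 99.1, 111.4]), np.float64(88.3)]
0.002 0.021 [array([258.5, 245.3]), array([100.4, 113.4]), np.float64(88.3)]
```

View pics/w6.png

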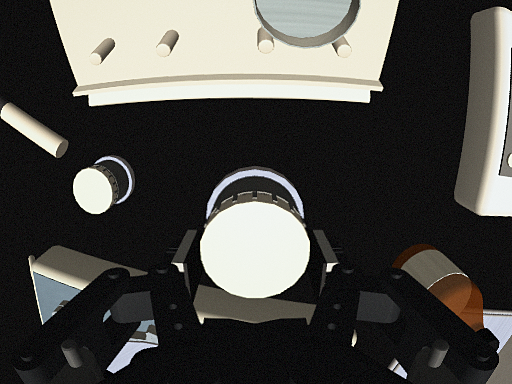

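Wrist: the cup stands upright in the grip, lid at (254.5,249.4), and the decoy is at (95,190). I'm carrying it over the reader so the wrist camera sees the empty nest.

>>> {"name": "jog_arm", "arguments": {
  "hand": [0.045,0.045,0.045,0.045,0.045],
  "travel": [
    [0,0,0.05],
    [0,-0.02,0.05],
    [0,-0.05,0.04],
    [0.005,-0.055,0.01],
    [0.005,-0.055,0]
  ],
  "yaw": [0,0,0,0,0]
}}

```text
time_s: 12.58
position: [0.5873, 0.0068, 0.2392]
tool_rot: [[-0.309, 0.951, -0.0], [0.951, 0.309, 0.0], [0.0, -0.0, -1.0]]
ft_force: [0.4, 0.8, -0.8]
grip_width: 0.0543
gripper_force: 32.8
```

>>> {"name": "jog_arm", "arguments": {
  "hand": [0.045,0.045,0.045,0.045,0.045],
  "travel": [
    [0,-0.05,0],
    [0,-0.025,0],
    [0,0,0],
    [0,0,0],
    [0,0,0]
  ],
  "yaw": [0,0,0,0,0]
}}

```text
time_s: 13.2
position: [0.5873, -0.0656, 0.2394]
tool_rot: [[-0.31, 0.951, -0.001], [0.951, 0.31, 0.0], [0.001, -0.0, -1.0]]
ft_force: [-0.2, 1.3, -1.8]
grip_width: 0.0541
gripper_force: 32.8
```

Run:
```python
from h import *
import pickle
st=env.observe();im=env.get_image("wrist");cv2.imwrite("pics/w7.png",im[:,:,::-1]);pickle.dump(st,open("st7.pkl","wb"))
print(st["time_s"],st["position"])
```

```text
13.2 [ 0.58734968 -0.06562806  0.2394485 ]
```

View pics/w7.png

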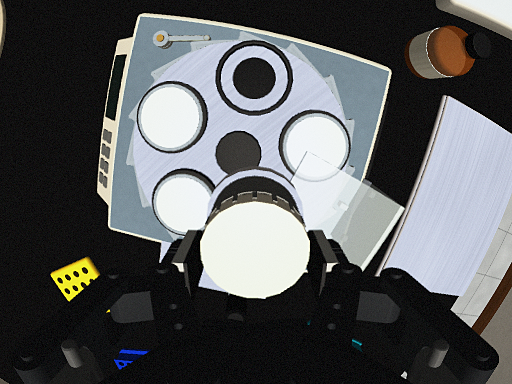

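Wrist: the empty nest's ring is at (254,77) with its aperture at (254,79). The hub is the dark disc at (238,152), tiles are at (172,117), (315,145) and (186,202), and the hood is at (345,210). That was my last allowed picture, so from here I work from numbers.

>>> {"name": "jog_arm", "arguments": {
  "hand": [0.045,0.045,0.045,0.045,0.045],
  "travel": [
    [-0.03,0,0],
    [-0.03,0.02,0],
    [0,0,0],
    [0,0,0],
    [0,0,0]
  ],
  "yaw": [0,0,0,0,0]
}}

```text
time_s: 13.88
position: [0.528, -0.0469, 0.2396]
tool_rot: [[-0.309, 0.951, 0.0], [0.951, 0.309, -0.0], [-0.0, 0.0, -1.0]]
ft_force: [0.6, 0.0, -1.6]
grip_width: 0.0544
gripper_force: 32.9
```

```bash
cat > nest.py <<'E'
from h import *
import pickle
def blob(im,u,v,th=70):
    m=((im.max(2)<th)*255).astype(np.uint8);n,l,s,c=cv2.connectedComponentsWithStats(m)
    best=None
    for i in range(1,n):
        d=np.hypot(*(c[i]-[u,v]))
        if 60<s[i,4]<4000 and d<14:
            cs,_=cv2.findContours(((l==i)*255).astype(np.uint8),cv2.RETR_EXTERNAL,cv2.CHAIN_APPROX_NONE)
            e=cv2.fitEllipse(max(cs,key=len)) if len(max(cs,key=len))>5 else None
            if e: print("  blob",s[i].tolist(),np.round(e[0],1),np.round(e[1],1))
            if best is None or d<best[0]: best=(d,e)
    return best and best[1][0]
E
python3 - <<'E'
from nest import *
st7=pickle.load(open("st7.pkl","rb"));im7=cv2.imread("pics/w7.png")
st=env.observe();im=env.get_image("wrist")[:,:,::-1];cv2.imwrite("pics/w8.png",im);pickle.dump(st,open("st8.pkl","wb"))
print(st["position"])
t=cv2.imread("pics/top0.png");s=cv2.imread("pics/scene0.png")
r={}
for nm,P in(("nest",[.560,.0295,.081]),("hub",None)):
    rs=[]
    if nm=="hub":P=onz("wrist",238.5,152,.081,st7)
    print(nm,P)
    for n,i,S in(("wrist",im7,st7),("wrist",im,st),("top",t,None),("scene",s,None)):
        p=proj(n,P,S);b=blob(i,*p)
        if b is None and n!="wrist":b=blob(i,*p,110)
        print(n,np.round(p,1),b and np.round(b,1))
        if b: rs.append(ray(n,*b,S));print("   on .081",np.round(onz(n,*b,.081,S),4))
    print(tri(*rs[:2]),tri(*rs[2:]) if len(rs)>3 else "")
E
```

```text
[ 0.52798943 -0.04694949  0.23962165]
nest [0.56, 0.0295, 0.081]
  blob [216, 40, 77, 75, 1057] [253.7  77.3] [74.1 76.1]
  blob [233, 58, 43, 41, 1362] [253.8  77.8] [40.1 41.5]
wrist [260.   78.2] [253.8  77.8]
   on .081 [0.5538 0.0279 0.081 ]
  blob [266, 76, 74, 75, 1006] [302.8 112.9] [73.2 74.1]
  blob [282, 93, 41, 41, 1308] [302.3 112.8] [39.8 40.1]
wrist [308.5 113.5] [302.8 112.9]
   on .081 [0.5541 0.0281 0.081 ]
  blob [209, 204, 11, 11, 96] [213.8 209.1] [10.1 10.3]
top [214.2 208.1] [213.8 209.1]
   on .081 [0.5566 0.0308 0.081 ]
  blob [296, 181, 15, 11, 129] [303.  185.7] [ 9.9 14.4]
scene [302.8 186.1] [303.  185.7]
   on .081 [0.5586 0.0299 0.081 ]
(array([0.55389188, 0.02794529, 0.08212749]), [0.0001, 0.0001]) (array([0.55685972, 0.03047527, 0.07899406]), [0.0006, 0.0006])
hub [ 0.56259593 -0.05084037  0.081     ]
  blob [216, 131, 45, 55, 1506] [236.2 153.5] [39.2 55.8]
wrist [238.5 152. ] [236.2 153.5]
   on .081 [ 0.5608 -0.0531  0.081 ]
wrist [285.7 185. ] None
  blob [232, 200, 14, 14, 148] [238.3 206.9] [12.7 13. ]
top [238.9 207.8] [238.3 206.9]
   on .081 [ 0.5655 -0.0489  0.081 ]
scene [271.9 182.2] None
(array([ 0.56203505, -0.04943271,  0.10525006]), [0.0011, 0.0011])
```

```bash
cat > lid.py <<'E'
from nest import *
st=env.observe();g=np.array(st["position"]);R=np.array(st["tool_rot"])
L=g+R@[-.001,0,-.019]; print("TCP",np.round(g,4),"lid exp",np.round(L,4))
for n in("scene","top"):
    im=env.get_image(n);cv2.imwrite(f"pics/{n}_{int(st['time_s']*100)}.png",im[:,:,::-1])
    p=proj(n,L);
    for th in(150,175,195):
        m=((im.min(2)>th)*255).astype(np.uint8);k,l,s,c=cv2.connectedComponentsWithStats(m)
        for i in range(1,k):
            if 80<s[i,4]<1500 and np.hypot(*(c[i]-p))<18:
                cs,_=cv2.findContours(((l==i)*255).astype(np.uint8),cv2.RETR_EXTERNAL,cv2.CHAIN_APPROX_NONE)
                e=cv2.fitEllipse(max(cs,key=len));print(n,th,s[i].tolist(),np.round(p,1),np.round(e[0],1),np.round(e[1],1),"->",np.round(onz(n,*e[0],L[2])-L,4))
E
python3 lid.py
```

```text
TCP [ 0.5279 -0.047   0.2396] lid exp [ 0.5282 -0.0479  0.2586]
scene 150 [268, 117, 10, 16, 117] [278.8 124. ] [272.9 124.5] [ 9.1 15.4] -> [ 0.0041 -0.0133  0.    ]
scene 175 [269, 118, 8, 14, 90] [278.8 124. ] [272.9 124.5] [ 7.7 14. ] -> [ 0.0042 -0.0133  0.    ]
top 150 [206, 185, 43, 34, 927] [235.  213.7] [227.5 201.4] [26.3 45.8] -> [ 0.0341  0.0218 -0.    ]
top 175 [219, 199, 26, 11, 83] [235.  213.7] [234.9 204.5] [ 3.4 28.4] -> [ 0.0257  0.0011 -0.    ]
```

>>> {"name": "jog_arm", "arguments": {
  "hand": [0.045,0.045,0.045,0.045,0.045],
  "travel": [
    [-0.012,0.01,0],
    [-0.012,0.01,0],
    [-0.012,0.01,0],
    [-0.012,0.01,0],
    [-0.01,0.007,0]
  ],
  "yaw": [-0.15,-0.16,-0.16,-0.16,-0.16]
}}

```text
time_s: 14.65
position: [0.4692, 0.0005, 0.2398]
tool_rot: [[0.463, 0.886, -0.0], [0.886, -0.463, 0.0], [0.0, -0.0, -1.0]]
ft_force: [0.6, -0.2, -1.0]
grip_width: 0.0543
gripper_force: 32.8
```

>>> {"name": "jog_arm", "arguments": {
  "hand": [0.045,0.045,0.045,0.045,0.045],
  "travel": [
    [0,0,0],
    [0,0,0],
    [0,0,0],
    [0,0,0],
    [0,0,0]
  ],
  "yaw": [-0.16,-0.16,-0.16,-0.16,0]
}}

```text
time_s: 15.28
position: [0.4695, 0.0001, 0.2397]
tool_rot: [[0.898, 0.44, -0.0], [0.44, -0.898, 0.0], [-0.0, -0.0, -1.0]]
ft_force: [-1.2, 0.2, -0.5]
grip_width: 0.0544
gripper_force: 32.8
```

Run:
```python
from nest import *
st=env.observe();im=env.get_image("wrist")[:,:,::-1];cv2.imwrite("pics/w9.png",im);pickle.dump(st,open("st9.pkl","wb"))
print(st["time_s"],st["position"],np.round(st["tool_rot"],3).tolist())
A=[];B=[]
for k in(7,8,9):
    S=pickle.load(open(f"st{k}.pkl","rb"));i=cv2.imread(f"pics/w{k}.png")
    b=blob(i,*proj("wrist",[.5545,.0285,.081],S));e=onz("wrist",*b,.081,S);R=np.array(S["tool_rot"])[:2,:2]
    print(k,b,np.round(e,4));A.append(np.hstack([np.eye(2),R]));B.append(e[:2])
x,res,_,_=np.linalg.lstsq(np.vstack(A),np.hstack(B),rcond=None);print("nest xy, tool bias",np.round(x,4),res)
m=((im.min(2)>150)*255).astype(np.uint8)
for c in cv2.findContours(m,cv2.RETR_LIST,cv2.CHAIN_APPROX_NONE)[0]:
    if 6000<cv2.contourArea(c)<12000:print("lid",[np.round(x,1) for x in cv2.fitEllipse(c)])
```

```text
15.275 [4.69539367e-01 1.30222807e-04 2.39738254e-01] [[0.898, 0.44, -0.0], [0.44, -0.898, 0.0], [-0.0, -0.0, -1.0]]
  blob [216, 40, 77, 75, 1057] [253.7  77.3] [74.1 76.1]
  blob [233, 58, 43, 41, 1362] [253.8  77.8] [40.1 41.5]
7 (253.74557495117188, 77.311767578125) [0.5563 0.0278 0.081 ]
  blob [266, 76, 74, 75, 1006] [302.8 112.9] [73.2 74.1]
  blob [282, 93, 41, 41, 1308] [302.3 112.8] [39.8 40.1]
8 (302.3315734863281, 112.81159210205078) [0.5563 0.0274 0.081 ]
  blob [228, 50, 77, 75, 1046] [266.   87.1] [74.1 75.8]
  blob [246, 67, 41, 42, 1343] [265.9  87.4] [40.2 40.7]
9 (265.93035888671875, 87.38136291503906) [0.5537 0.0281 0.081 ]
nest xy, tool bias [ 5.553e-01  2.940e-02 -2.000e-03  5.000e-04] [5.12462548e-08]
lid [array([254.6, 249.4]), array([ 95.5, 108.9]), np.float64(89.9)]
```

```bash
for i in 1 2 3; do python3 - <<'E'
from nest import *
S=pickle.load(open("st7.pkl","rb"))
for k in range(2):
  c=env.calibration("wrist");print(np.round(c["hand_eye"][:3,3],5),np.round(c["hand_eye"][:3,2],4),np.round(env.calibration("scene")["position"],4),np.round(onz("wrist",253.8,77.8,.081,S),4),np.round(S["position"],4))
E
done
```

```text
[ 0.06882  0.00038 -0.15056] [-2.791e-01 -1.000e-04  9.603e-01] [1.3511 0.0273 1.0694] [0.5565 0.0273 0.081 ] [ 0.5873 -0.0656  0.2394]
[ 0.06882  0.00038 -0.15056] [-2.791e-01 -1.000e-04  9.603e-01] [1.3511 0.0273 1.0694] [0.5565 0.0273 0.081 ] [ 0.5873 -0.0656  0.2394]
[ 0.06882  0.00038 -0.15056] [-2.791e-01 -1.000e-04  9.603e-01] [1.3511 0.0273 1.0694] [0.5565 0.0273 0.081 ] [ 0.5873 -0.0656  0.2394]
[ 0.06882  0.00038 -0.15056] [-2.791e-01 -1.000e-04  9.603e-01] [1.3511 0.0273 1.0694] [0.5565 0.0273 0.081 ] [ 0.5873 -0.0656  0.2394]
[ 0.06882  0.00038 -0.15056] [-2.791e-01 -1.000e-04  9.603e-01] [1.3511 0.0273 1.0694] [0.5565 0.0273 0.081 ] [ 0.5873 -0.0656  0.2394]
[ 0.06882  0.00038 -0.15056] [-2.791e-01 -1.000e-04  9.603e-01] [1.3511 0.0273 1.0694] [0.5565 0.0273 0.081 ] [ 0.5873 -0.0656  0.2394]
```

Run:
```python
from nest import *
st=env.observe();R=np.array(st["tool_rot"]);g=np.array(st["position"]);print(np.round(st["tool_rot"],4).tolist(),env.calibration("wrist")["hand_eye"].round(5).tolist())
for dx,h in((-.001,.018),(-.001,.021)):
  P=np.array([proj("wrist",g+R@[dx+.028*np.cos(a),.028*np.sin(a),-h],st) for a in np.linspace(0,6.28,40)],np.float32)
  print(cv2.fitEllipse(P))
```

```text
[[0.897, 0.4421, -0.0001], [0.4421, -0.897, 0.0], [-0.0, -0.0, -1.0]] [[-6e-05, -0.96027, -0.27908, 0.06882], [1.0, -5e-05, -7e-05, 0.00038], [6e-05, -0.27908, 0.96027, -0.15056], [0.0, 0.0, 0.0, 1.0]]
((253.84869384765625, 245.50897216796875), (98.15059661865234, 110.90906524658203), 90.31196594238281)
((253.83555603027344, 248.1217498779297), (99.441650390625, 112.95130920410156), 90.31168365478516)
```

Run:
```python
from nest import *
for k in range(2):
    st=env.observe();c0=env.calibration("wrist")["hand_eye"];im=env.get_image("wrist")[:,:,::-1];c1=env.calibration("wrist")["hand_eye"]
    b=blob(im,265.9,87.4);print(np.round(st["position"],4),b,np.round(onz("wrist",*b,.081,st),4),np.abs(c1-c0).max(),np.round(c1[:3,0],4),np.round(c1[:3,3],5))
```

```text
blob [228, 50, 77, 75, 1035] [266.3  87.2] [74.1 75.7]
  blob [246, 67, 41, 42, 1346] [266.1  87.4] [40.3 40.7]
[4.695e-01 2.000e-04 2.398e-01] (266.1073913574219, 87.3817367553711) [0.5537 0.0281 0.081 ] 6.05931732011733e-08 [-1.e-04  1.e+00  1.e-04] [ 0.06882  0.00038 -0.15056]
  blob [228, 50, 77, 75, 1030] [266.3  87.1] [74.1 75.7]
  blob [246, 67, 41, 42, 1346] [266.1  87.4] [40.3 40.7]
[4.695e-01 2.000e-04 2.398e-01] (266.1245422363281, 87.35726928710938) [0.5537 0.0281 0.081 ] 9.85033898143195e-07 [-1.e-04  1.e+00  1.e-04] [ 0.06882  0.00038 -0.15056]
```

>>> {"name": "jog_arm", "arguments": {
  "hand": [0.045,0.045,0.045,0.045,0.045],
  "travel": [
    [0.005,0.005,-0.03],
    [0.005,0.003,-0.03],
    [0,0,-0.015],
    [0,0,0],
    [0,0,0]
  ],
  "yaw": [0,0,0,0,0]
}}

```text
time_s: 16.05
position: [0.4798, 0.0082, 0.1656]
tool_rot: [[0.898, 0.44, 0.001], [0.44, -0.898, -0.0], [0.001, 0.001, -1.0]]
ft_force: [0.1, 0.1, -0.9]
grip_width: 0.0544
gripper_force: 32.9
```

Run:
```python
from nest import *
env.get_image("wrist")
st=env.observe();im=env.get_image("wrist")[:,:,::-1];c1=env.calibration("wrist")["hand_eye"];cv2.imwrite("pics/w10.png",im)
p=proj("wrist",[.5545,.0285,.081],st);b=blob(im,*p,60);print(np.round(st["position"],4),p,b,np.round(c1[:3,0],4),np.round(c1[:3,3],5))
m=((im.max(2)<60)*255).astype(np.uint8)
if b:
    e=onz("wrist",*b,.081,st);print("nest",e)
    for z in(.081,.091): print(z,onz("wrist",*b,z,st))
```

```text
blob [223, 48, 101, 100, 1805] [272.8  97.7] [ 98.3 100.1]
  blob [246, 71, 55, 55, 2347] [272.7  97.9] [53.5 54.1]
[0.4798 0.0081 0.1657] (np.float64(272.6545637773182), np.float64(96.74251940614126)) (272.7013854980469, 97.90741729736328) [-1.e-04  1.e+00  1.e-04] [ 0.06882  0.00039 -0.15056]
nest [0.55368858 0.02805729 0.081     ]
0.081 [0.55368858 0.02805729 0.081     ]
0.091 [0.55317256 0.02848485 0.091     ]
```

>>> {"name": "jog_arm", "arguments": {
  "hand": [0.045,0.045,0.045,0.045,0.045],
  "travel": [
    [0.025,0.007,0],
    [0.03,0.008,0],
    [0.02,0.006,0],
    [0,0,-0.015],
    [0,0,-0.013]
  ],
  "yaw": [0,0,0,0,0]
}}

```text
time_s: 16.77
position: [0.5534, 0.0292, 0.1357]
tool_rot: [[0.898, 0.439, -0.001], [0.439, -0.898, 0.0], [-0.001, -0.001, -1.0]]
ft_force: [0.2, -0.5, -0.9]
grip_width: 0.0542
gripper_force: 32.9
```

>>> {"name": "jog_arm", "arguments": {
  "hand": [0.045,0.045,0.045,0.045,0.045],
  "travel": [
    [0,0,0],
    [0,0,0],
    [0,0,-0.001],
    [0,0,0],
    [0,0,0]
  ],
  "yaw": [0,0,0,0,0]
}}

```text
time_s: 17.4
position: [0.5544, 0.0292, 0.1359]
tool_rot: [[0.898, 0.439, 0.0], [0.439, -0.898, -0.0], [0.0, 0.0, -1.0]]
ft_force: [0.6, 0.4, -1.5]
grip_width: 0.0544
gripper_force: 32.9
```

>>> {"name": "jog_arm", "arguments": {
  "hand": [0.045,0.045,0.045,0.045,0.045],
  "travel": [
    [0.0005,0,-0.002],
    [0,0,-0.002],
    [0,0,-0.001],
    [0,0,-0.001],
    [0,0,0]
  ],
  "yaw": [0,0,0,0,0]
}}

```text
time_s: 18.02
position: [0.5549, 0.0293, 0.1298]
tool_rot: [[0.898, 0.439, -0.0], [0.439, -0.898, 0.0], [-0.0, -0.0, -1.0]]
ft_force: [0.0, 0.5, -1.1]
grip_width: 0.0542
gripper_force: 32.9
```

>>> {"name": "jog_arm", "arguments": {
  "hand": [0.045,0.045,0.045,0.045,0.045],
  "travel": [
    [0,0,-0.001],
    [0,0,-0.001],
    [0,0,0],
    [0,0,0],
    [0,0,0]
  ],
  "yaw": [0,0,0,0,0]
}}

```text
time_s: 18.65
position: [0.5549, 0.0293, 0.1279]
tool_rot: [[0.898, 0.439, 0.0], [0.439, -0.898, -0.0], [0.0, 0.0, -1.0]]
ft_force: [-0.1, 1.0, -1.3]
grip_width: 0.0544
gripper_force: 32.9
```

>>> {"name": "jog_arm", "arguments": {
  "hand": [0.045,0.045,0.045,0.045,0.045],
  "travel": [
    [0,0,-0.001],
    [0,0,-0.001],
    [0,0,-0.001],
    [0,0,-0.001],
    [0,0,0]
  ],
  "yaw": [0,0,0,0,0]
}}

```text
time_s: 19.27
position: [0.5549, 0.0293, 0.1237]
tool_rot: [[0.898, 0.439, -0.0], [0.439, -0.898, 0.0], [-0.0, -0.0, -1.0]]
ft_force: [0.4, -0.1, -1.7]
grip_width: 0.0544
gripper_force: 32.9
```

>>> {"name": "jog_arm", "arguments": {
  "hand": [0.045,0.045,0.045,0.045,0.045],
  "travel": [
    [0,0,-0.0005],
    [0,0,-0.0005],
    [0,0,0],
    [0,0,0],
    [0,0,0]
  ],
  "yaw": [0,0,0,0,0]
}}

```text
time_s: 19.9
position: [0.5549, 0.0292, 0.1228]
tool_rot: [[0.898, 0.439, 0.0], [0.439, -0.898, 0.0], [0.0, 0.0, -1.0]]
ft_force: [0.4, 0.4, -1.4]
grip_width: 0.0542
gripper_force: 32.9
```

>>> {"name": "jog_arm", "arguments": {
  "hand": [0.056,0.06,0.07,0.08,0.085],
  "travel": [
    [0,0,0],
    [0,0,0],
    [0,0,0],
    [0,0,0],
    [0,0,0]
  ],
  "yaw": [0,0,0,0,0]
}}

```text
time_s: 20.52
position: [0.5549, 0.0292, 0.1228]
tool_rot: [[0.898, 0.439, 0.0], [0.439, -0.898, -0.0], [0.0, 0.0, -1.0]]
ft_force: [0.6, -0.1, 0.6]
grip_width: 0.085
gripper_force: 0.0
```

>>> {"name": "jog_arm", "arguments": {
  "hand": [0.085,0.085,0.085,0.085,0.085],
  "travel": [
    [0,0,0.015],
    [0,0,0.03],
    [0,0,0.05],
    [-0.03,-0.02,0.03],
    [-0.04,-0.02,0]
  ],
  "yaw": [0,0,0,0,0]
}}

```text
time_s: 21.15
position: [0.4852, -0.0114, 0.2509]
tool_rot: [[0.898, 0.44, 0.006], [0.44, -0.898, -0.002], [0.004, 0.004, -1.0]]
ft_force: [0.6, -1.3, 0.2]
grip_width: 0.0849
gripper_force: 0.0
```

Run:
```python
from nest import *
env.get_image("wrist")
st=env.observe();im=env.get_image("wrist")[:,:,::-1];cv2.imwrite("pics/w11.png",im);pickle.dump(st,open("st11.pkl","wb"))
print(st["time_s"],np.round(st["position"],4),st["grip_width"])
p=proj("wrist",[.5537,.0281,.143],st);print("lid pred",np.round(p,1))
m=((im.min(2)>150)*255).astype(np.uint8)
for c in cv2.findContours(m,cv2.RETR_EXTERNAL,cv2.CHAIN_APPROX_NONE)[0]:
    if 1500<cv2.contourArea(c)<12000:
        e=cv2.fitEllipse(c);print([np.round(x,1) for x in e],np.round(onz("wrist",*e[0],.143,st),4),np.round(onz("wrist",*e[0],.096,st),4))
P=[.5625,-.051,.081];print("hub pred",np.round(proj("wrist",P,st),1));b=blob(im,*proj("wrist",P,st));print(b and onz("wrist",*b,.081,st))
# knob in fixed views
for n in("top","scene"):
    i=env.get_image(n);cv2.imwrite(f"pics/{n}k.png",i[:,:,::-1]);p=proj(n,[.622,-.233,.1]);print(n,np.round(p,1));b=blob(i[:,:,::-1],*p,60)
```

```text
21.2 [ 0.4805 -0.0123  0.2498] 0.08492708507814956
lid pred [249.   88.7]
[array([357.9, 179.9]), array([54.4, 60. ]), np.float64(33.8)] [ 0.5261 -0.0978  0.143 ] [ 0.5232 -0.1189  0.096 ]
[array([113.5, 236.2]), array([140.7, 183. ]), np.float64(0.0)] [0.3663 0.0938 0.143 ] [0.3342 0.1077 0.096 ]
hub pred [319.4 118.1]
  blob [299, 97, 44, 44, 1483] [320.5 118.5] [42.4 43. ]
[ 0.56268892 -0.05235595  0.081     ]
top [295.4 190. ]
scene [197.4 184.9]
```

```bash
python3 - <<'E'
from nest import *
st=pickle.load(open("st11.pkl","rb"));im=cv2.imread("pics/w11.png")
print(im[88,180:320:6].min(1).tolist(),im[20:150:6,249].min(1).tolist())
for th in(100,120,180,200,215):
  m=((im.min(2)>th)*255).astype(np.uint8)
  for c in cv2.findContours(m,cv2.RETR_LIST,cv2.CHAIN_APPROX_NONE)[0]:
    if 2000<cv2.contourArea(c)<12000:
      e=cv2.fitEllipse(c)
      if np.hypot(e[0][0]-249,e[0][1]-88)<40:print(th,cv2.contourArea(c),[np.round(x,1) for x in e],np.round(onz("wrist",*e[0],.143,st),4))
P=np.array([proj("wrist",[.5537+.028*np.cos(a),.0281+.028*np.sin(a),.143],st) for a in np.linspace(0,6.28,40)],np.float32);print(cv2.fitEllipse(P))
E
cat > knob.py <<'E'
from nest import *
for n in("top","scene"):
    i=cv2.imread(f"pics/{n}0.png");p=np.round(proj(n,[.622,-.233,.1])).astype(int)
    m=((i.max(2)<75)*255).astype(np.uint8);x,y=p
    print(n,p);print(i[y-12:y+14,x-14:x+15].max(2))
E
python3 - <<'E'
exec(open("knob.py").read())
E
```

```text
[17, 15, 16, 74, 119, 178, 34, 235, 237, 236, 238, 238, 239, 239, 240, 241, 240, 112, 210, 192, 190, 194, 191, 198] [118, 123, 123, 198, 199, 200, 2, 237, 237, 238, 240, 237, 240, 239, 239, 238, 239, 162, 0, 202, 196, 201]
100 3308.0 [array([249.5,  90.9]), array([64. , 65.9]), np.float64(146.6)] [0.5522 0.0269 0.143 ]
100 4411.0 [array([250. ,  91.9]), array([74.2, 75.7]), np.float64(90.7)] [0.5516 0.0262 0.143 ]
120 3287.5 [array([249.6,  90.9]), array([63.8, 65.6]), np.float64(147.3)] [0.5522 0.0269 0.143 ]
120 4431.5 [array([250. ,  91.9]), array([74.4, 75.9]), np.float64(90.2)] [0.5516 0.0262 0.143 ]
180 3187.5 [array([249.6,  90.6]), array([62.8, 64.8]), np.float64(141.9)] [0.5524 0.0269 0.143 ]
180 4567.0 [array([249.6,  91.8]), array([74.6, 78.4]), np.float64(87.5)] [0.5515 0.0265 0.143 ]
200 3102.0 [array([249.5,  90.2]), array([62.2, 64. ]), np.float64(124.7)] [0.5527 0.0272 0.143 ]
215 3008.5 [array([249.1,  89.6]), array([61.4, 62.7]), np.float64(97.8)] [0.5531 0.0277 0.143 ]
((249.08804321289062, 88.91120147705078), (64.22055053710938, 65.57365417480469), 85.842468261718
[... 5627 characters left out ...]
 29  27  28  39 100 151 138  95  53  33  27  34
   62 112 154 172 175 174 173 172 172 167 151]
 [ 28  27  27  28  27  29  26  27  28  38 101 157 160 135 102  84  79  84
  103 141 164 170 171 170 167 162 160 155 146]
 [ 27  28  27  29  28  29  27  26  28  36  91 146 153 143 132 132 131 129
  125 141 154 157 158 158 154 150 150 147 143]
 [ 28  27  28  28  27  28  29  29  27  33  72 115 123 120 130 140 142 138
  134 146 163 168 169 170 168 163 160 159 165]
 [ 27  26  27  28  27  26  28  29  28  28  46  71  75  86 119 145 146 148
  161 174 185 189 190 190 187 178 169 167 175]
 [ 28  27  27  28  27  26  28  26  28  29  33  36  41  79 136 171 175 176
  186 190 193 195 195 194 189 172 154 151 163]]
```

>>> {"name": "jog_arm", "arguments": {
  "hand": [0.085,0.085,0.085,0.07,0.06],
  "travel": [
    [0.015,-0.03,0],
    [0.02,-0.045,0],
    [0.02,-0.045,0],
    [0.02,-0.045,0],
    [0.02,-0.045,0]
  ],
  "yaw": [0.14,0.15,0.15,0.15,0.15]
}}

```text
time_s: 21.98
position: [0.5814, -0.222, 0.2477]
tool_rot: [[0.362, 0.932, 0.0], [0.932, -0.362, 0.0], [0.0, 0.0, -1.0]]
ft_force: [-0.1, 0.8, 0.3]
grip_width: 0.0599
gripper_force: 0.0
```

>>> {"name": "jog_arm", "arguments": {
  "hand": [0.05,0.05,0.05,0.05,0.05],
  "travel": [
    [0.025,-0.045,-0.01],
    [0.02,-0.04,-0.02],
    [0.005,-0.01,0],
    [0,0,0],
    [0,0,0]
  ],
  "yaw": [0.15,0.15,0.15,0,0]
}}

```text
time_s: 22.6
position: [0.6303, -0.3149, 0.2182]
tool_rot: [[-0.072, 0.997, 0.001], [0.997, 0.072, -0.0], [-0.0, 0.001, -1.0]]
ft_force: [-0.4, -0.2, 0.1]
grip_width: 0.05
gripper_force: 0.0
```

Run:
```python
from nest import *
print("ext",onz("top",295.2,190.5,.117),onz("scene",197.3,181,.117))
env.get_image("wrist")
st=env.observe();im=env.get_image("wrist")[:,:,::-1];cv2.imwrite("pics/w12.png",im);pickle.dump(st,open("st12.pkl","wb"))
print(st["time_s"],np.round(st["position"],4),np.round(st["tool_rot"][0],3),st["grip_width"])
P=[.6195,-.2355,.117];p=proj("wrist",P,st);print("knob pred",p);
for h in (.117,.067):print(h,proj("wrist",[.6195,-.2355,h],st))
x,y=np.round(p).astype(int);print(im[max(0,y-60):y+61:5,x-60:x+61:5].max(2))
print("hub",proj("wrist",[.5627,-.0524,.081],st))
```

```text
ext [ 0.617691   -0.23043366  0.117     ] [ 0.62266874 -0.23184916  0.117     ]
22.65 [ 0.6302 -0.3148  0.2184] [-0.073  0.997  0.001] 0.050225605996359286
knob pred (np.float64(250.74398268194736), np.float64(93.62421652250893))
0.117 (np.float64(250.74398268194736), np.float64(93.62421652250893))
0.067 (np.float64(251.35455542016436), np.float64(95.59094757865341))
[[104 243 236 235 140 199 191 225 234 233 235 190 193 193 196 194 195 194
  199 195 195 200 198 193 200]
 [236 222 241  97 181 191 187 133 236 235 231 192 192 190 195 193 198 199
  193 191 191 199 197 194 198]
 [193 197 143 233 235 239 201 207 234 236 233 235 255 255 254 252 254 254
  255 255 255 255 255 255 255]
 [249 248 249 251 255 230 234 232 232 231 233 207 249 249 250 250 250 249
  249 242 245 246 248 252 254]
 [250 248 247 248 250 249 254 131 231 236 234 234 248 248 247 247 246 246
  246 126 142 139 140 142 139]
 [249 250 250 250 249 249 248 249 231 191 154 239 249 248 248 247 247 247
  247   0  23  25  26  21  29]
 [248 247 248 247 248 248 249 250 247 229 234 240 251 251 233 250 249 248
  249   0  23  20  20  23 
[... 1263 characters left out ...]
]
 [ 23  31  22  25  32  31  28  21  23  28  24  21  26  30  27  20  30  24
   23  17  28  28  25  34  31]
 [ 24  29  21  27  22  23  23  28  27  21  26  25  21  18  30  24  17  26
   23  27  23  25  25  21  26]
 [ 28  25  23  20  22  21  25  29  28  26  25  27  23  22  25  25  25  25
   24  22  19  21  32  26  21]
 [ 21  31  28  25  26  22  18  31  21  25  28  18  28  19  15  24  26  24
   30  32  18  25  26  18  30]
 [ 24  23  21  18  24  23  20  20  28  24  25  28  19  25  23  26  21  23
   23  27  23  26  22  29  27]
 [ 19  33  21  22  24  23  30  24  25  29  24  26  25  21  21  22  29  30
   21  30  18  22  19  15  23]]
hub (np.float64(209.5078389421377), np.float64(-71.03720420428425))
```

The wrist samples show the knob's top disc at about (246,90), which puts it at about (0.6155,-0.2325). That is 188 mm from the hub, as it should be. I'm lowering the hand around it with a loose cage.

>>> {"name": "jog_arm", "arguments": {
  "hand": [0.05,0.05,0.05,0.05,0.05],
  "travel": [
    [-0.005,0.03,-0.01],
    [-0.006,0.035,-0.02],
    [-0.004,0.017,-0.02],
    [0,0,-0.02],
    [0,0,0]
  ],
  "yaw": [0,0,0,0,0]
}}

```text
time_s: 23.32
position: [0.6144, -0.2328, 0.1472]
tool_rot: [[-0.074, 0.997, -0.002], [0.997, 0.074, 0.001], [0.001, -0.002, -1.0]]
ft_force: [0.3, 0.5, 0.8]
grip_width: 0.0496
gripper_force: 0.0
```

Run:
```python
from nest import *
env.get_image("wrist")
st=env.observe();im=env.get_image("wrist")[:,:,::-1];cv2.imwrite("pics/w13.png",im)
print(st["time_s"],np.round(st["position"],4))
st12=pickle.load(open("st12.pkl","rb"));i12=cv2.imread("pics/w12.png")
for i,S in((i12,st12),(im,st)):
    p=proj("wrist",[.6155,-.2325,.117],S);x,y=np.round(p).astype(int);print(p)
    c=i[y-40:y+41,x-40:x+41].max(2);m=((c>50)&(c<110)).astype(np.uint8)*255
    m=cv2.morphologyEx(m,cv2.MORPH_OPEN,np.ones((3,3),np.uint8))
    cs=cv2.findContours(m,cv2.RETR_EXTERNAL,cv2.CHAIN_APPROX_NONE)[0]
    for k in cs:
        if cv2.contourArea(k)>150:
            e=cv2.fitEllipse(k);u,v=e[0][0]+x-40,e[0][1]+y-40;print(cv2.contourArea(k),np.round((u,v),1),np.round(e[1],1),np.round(onz("wrist",u,v,.117,S),4))
```

```text
23.375 [ 0.6149 -0.2334  0.1483]
(np.float64(246.21420318878725), np.float64(89.7806826548603))
346.5 [246.1  91.6] [21.1 21.1] [ 0.6155 -0.234   0.117 ]
(np.float64(258.3288042370519), np.float64(213.2721321359294))
334.5 [258.5 211.9] [18.7 24. ] [ 0.6155 -0.2315  0.117 ]
```

>>> {"name": "jog_arm", "arguments": {
  "hand": [0.05,0.05,0.05,0.04,0.032],
  "travel": [
    [0.0005,0.0005,-0.02],
    [0,0,-0.02],
    [0,0,-0.01],
    [0,0,0],
    [0,0,0]
  ],
  "yaw": [0,0,0,0,0],
  "grip_force": 20
}}

```text
time_s: 24.05
position: [0.6158, -0.2335, 0.0989]
tool_rot: [[-0.074, 0.997, 0.002], [0.997, 0.074, -0.001], [-0.001, 0.002, -1.0]]
ft_force: [-0.3, -0.5, 0.3]
grip_width: 0.032
gripper_force: 0.0
```

>>> {"name": "jog_arm", "arguments": {
  "hand": [0.032,0.032,0.032,0.032,0.032],
  "travel": [
    [-0.002,-0.0005,0],
    [-0.003,-0.0007,0],
    [-0.004,-0.001,0],
    [-0.0045,-0.001,0],
    [-0.0045,-0.0008,0]
  ],
  "yaw": [0,0,0,0,0]
}}

```text
time_s: 24.68
position: [0.5971, -0.2375, 0.0979]
tool_rot: [[-0.074, 0.997, 0.0], [0.997, 0.074, -0.0], [-0.0, 0.0, -1.0]]
ft_force: [2.7, -1.1, 0.5]
grip_width: 0.0319
gripper_force: 0.8
```

>>> {"name": "jog_arm", "arguments": {
  "hand": [0.032,0.032,0.032,0.032,0.032],
  "travel": [
    [-0.0038,-0.0007,0],
    [-0.0038,-0.0006,0],
    [-0.0038,-0.0005,0],
    [-0.0038,-0.0004,0],
    [-0.0037,-0.0003,0]
  ],
  "yaw": [0,0,0,0,0]
}}

```text
time_s: 25.3
position: [0.5782, -0.2398, 0.0978]
tool_rot: [[-0.074, 0.997, -0.0], [0.997, 0.074, 0.0], [0.0, -0.0, -1.0]]
ft_force: [1.7, -1.4, -0.1]
grip_width: 0.0318
gripper_force: 0.8
```

>>> {"name": "jog_arm", "arguments": {
  "hand": [0.032,0.032,0.032,0.032,0.032],
  "travel": [
    [-0.003,-0.0002,0],
    [-0.003,-0.0001,0],
    [-0.002,0,0],
    [-0.002,0,0],
    [-0.002,0,0]
  ],
  "yaw": [0,0,0,0,0]
}}

```text
time_s: 25.92
position: [0.5664, -0.2401, 0.0978]
tool_rot: [[-0.074, 0.997, 0.0], [0.997, 0.074, -0.0], [-0.0, 0.0, -1.0]]
ft_force: [2.6, -1.5, 0.7]
grip_width: 0.032
gripper_force: 0.9
```

>>> {"name": "jog_arm", "arguments": {
  "hand": [0.032,0.032,0.032,0.032,0.032],
  "travel": [
    [-0.002,0,0],
    [-0.002,0,0],
    [-0.002,0.0001,0],
    [-0.002,0.0001,0],
    [-0.0015,0.0001,0]
  ],
  "yaw": [0,0,0,0,0]
}}

```text
time_s: 26.55
position: [0.5571, -0.2399, 0.0979]
tool_rot: [[-0.074, 0.997, 0.001], [0.997, 0.074, -0.0], [-0.0, 0.001, -1.0]]
ft_force: [3.1, -2.3, 0.3]
grip_width: 0.0322
gripper_force: 1.8
```

>>> {"name": "jog_arm", "arguments": {
  "hand": [0.032,0.032,0.032,0.032,0.032],
  "travel": [
    [-0.0015,0.0001,0],
    [-0.0015,0.0001,0],
    [-0.0015,0.0001,0],
    [-0.001,0.0001,0],
    [-0.001,0,0]
  ],
  "yaw": [0,0,0,0,0]
}}

```text
time_s: 27.18
position: [0.5505, -0.2394, 0.0979]
tool_rot: [[-0.074, 0.997, 0.0], [0.997, 0.074, -0.0], [-0.0, 0.0, -1.0]]
ft_force: [4.1, -2.7, 0.6]
grip_width: 0.0322
gripper_force: 1.8
```

>>> {"name": "jog_arm", "arguments": {
  "hand": [0.032,0.032,0.032,0.032,0.032],
  "travel": [
    [-0.001,0.0001,0],
    [-0.001,0.0001,0],
    [-0.001,0.0001,0],
    [-0.001,0.0001,0],
    [-0.001,0.0001,0]
  ],
  "yaw": [0,0,0,0,0]
}}

```text
time_s: 27.8
position: [0.5454, -0.2388, 0.0978]
tool_rot: [[-0.074, 0.997, 0.0], [0.997, 0.074, 0.0], [0.0, 0.0, -1.0]]
ft_force: [4.2, -2.5, 1.5]
grip_width: 0.0315
gripper_force: 1.9
```

>>> {"name": "jog_arm", "arguments": {
  "hand": [0.032,0.032,0.032,0.032,0.032],
  "travel": [
    [-0.001,0.0001,0],
    [-0.001,0.0001,0],
    [-0.001,0.0001,0],
    [-0.001,0.0001,0],
    [-0.001,0.0001,0]
  ],
  "yaw": [0,0,0,0,0]
}}

```text
time_s: 28.42
position: [0.5404, -0.2383, 0.0978]
tool_rot: [[-0.074, 0.997, 0.0], [0.997, 0.074, -0.0], [-0.0, 0.0, -1.0]]
ft_force: [4.4, -2.4, -0.6]
grip_width: 0.032
gripper_force: 1.9
```

>>> {"name": "jog_arm", "arguments": {
  "hand": [0.032,0.032,0.032,0.032,0.032],
  "travel": [
    [-0.001,0.0001,0],
    [-0.001,0.0001,0],
    [-0.001,0.0001,0],
    [-0.001,0.0001,0],
    [-0.001,0.0001,0]
  ],
  "yaw": [0,0,0,0,0]
}}

```text
time_s: 29.05
position: [0.5353, -0.2378, 0.0978]
tool_rot: [[-0.074, 0.997, -0.0], [0.997, 0.074, 0.0], [0.0, -0.0, -1.0]]
ft_force: [3.3, -2.0, 0.1]
grip_width: 0.0322
gripper_force: 1.8
```

>>> {"name": "jog_arm", "arguments": {
  "hand": [0.032,0.032,0.032,0.032,0.032],
  "travel": [
    [-0.001,0.0002,0],
    [-0.001,0.0002,0],
    [-0.001,0.0002,0],
    [-0.001,0.0002,0],
    [-0.001,0.0002,0]
  ],
  "yaw": [0,0,0,0,0]
}}

```text
time_s: 29.68
position: [0.5338, -0.2377, 0.0981]
tool_rot: [[-0.074, 0.997, 0.009], [0.997, 0.074, -0.002], [-0.003, 0.008, -1.0]]
ft_force: [22.2, -3.9, -9.3]
grip_width: 0.0317
gripper_force: 11.1
```

>>> {"name": "jog_arm", "arguments": {
  "hand": [0.032,0.032,0.032,0.032,0.032],
  "travel": [
    [0.006,-0.0008,0],
    [0.006,-0.0008,0],
    [0.006,-0.0007,0],
    [0.006,-0.0005,0],
    [0.006,-0.0003,0]
  ],
  "yaw": [0,0,0,0,0]
}}

```text
time_s: 30.3
position: [0.5606, -0.24, 0.0977]
tool_rot: [[-0.074, 0.997, -0.001], [0.997, 0.074, 0.0], [0.0, -0.001, -1.0]]
ft_force: [-2.2, -2.0, -0.3]
grip_width: 0.0317
gripper_force: 0.9
```

>>> {"name": "jog_arm", "arguments": {
  "hand": [0.032,0.032,0.032,0.032,0.032],
  "travel": [
    [0.006,0,0],
    [0.006,0.0002,0],
    [0.006,0.0004,0],
    [0.006,0.0006,0],
    [0.006,0.0008,0]
  ],
  "yaw": [0,0,0,0,0]
}}

```text
time_s: 30.92
position: [0.5909, -0.2379, 0.0978]
tool_rot: [[-0.074, 0.997, -0.0], [0.997, 0.074, -0.0], [-0.0, -0.0, -1.0]]
ft_force: [-1.9, -1.1, 0.7]
grip_width: 0.0322
gripper_force: 0.9
```

>>> {"name": "jog_arm", "arguments": {
  "hand": [0.032,0.032,0.032,0.032,0.032],
  "travel": [
    [0.005,0.0008,0],
    [0.005,0.0009,0],
    [0.004,0.0008,0],
    [0.003,0.0007,0],
    [0.002,0.0005,0]
  ],
  "yaw": [0,0,0,0,0]
}}

```text
time_s: 31.55
position: [0.6096, -0.2342, 0.0978]
tool_rot: [[-0.074, 0.997, -0.0], [0.997, 0.074, 0.0], [0.0, -0.0, -1.0]]
ft_force: [-2.0, -1.2, -0.3]
grip_width: 0.0315
gripper_force: 1.0
```

>>> {"name": "jog_arm", "arguments": {
  "hand": [0.032,0.032,0.032,0.032,0.032],
  "travel": [
    [0.0015,0.0004,0],
    [0.0015,0.0004,0],
    [0.001,0.0003,0],
    [0.001,0.0003,0],
    [0.001,0.0003,0]
  ],
  "yaw": [0,0,0,0,0]
}}

```text
time_s: 32.17
position: [0.6156, -0.2325, 0.0978]
tool_rot: [[-0.074, 0.997, 0.0], [0.997, 0.074, 0.0], [0.0, 0.0, -1.0]]
ft_force: [-1.3, -1.2, -0.2]
grip_width: 0.0317
gripper_force: 0.8
```

>>> {"name": "jog_arm", "arguments": {
  "hand": [0.032,0.032,0.032,0.032,0.032],
  "travel": [
    [0.0011,0.0003,0],
    [0.0011,0.0003,0],
    [0.0011,0.0003,0],
    [0.0011,0.0003,0],
    [0.0011,0.0003,0]
  ],
  "yaw": [0,0,0,0,0]
}}

```text
time_s: 32.8
position: [0.6211, -0.231, 0.0979]
tool_rot: [[-0.074, 0.997, 0.0], [0.997, 0.074, 0.0], [0.0, 0.0, -1.0]]
ft_force: [-0.5, -1.1, 0.1]
grip_width: 0.0318
gripper_force: 0.4
```

>>> {"name": "jog_arm", "arguments": {
  "hand": [0.032,0.032,0.032,0.032,0.032],
  "travel": [
    [0.0011,0.0004,0],
    [0.0011,0.0004,0],
    [0.0011,0.0004,0],
    [0.0011,0.0004,0],
    [0.0011,0.0004,0]
  ],
  "yaw": [0,0,0,0,0]
}}

```text
time_s: 33.42
position: [0.6265, -0.2291, 0.0978]
tool_rot: [[-0.074, 0.997, -0.0], [0.997, 0.074, -0.0], [-0.0, -0.0, -1.0]]
ft_force: [-0.1, -1.6, 0.4]
grip_width: 0.032
gripper_force: 0.6
```

>>> {"name": "jog_arm", "arguments": {
  "hand": [0.032,0.032,0.032,0.032,0.032],
  "travel": [
    [0.0011,0.0004,0],
    [0.0011,0.0004,0],
    [0.0011,0.0004,0],
    [0.0011,0.0004,0],
    [0.0011,0.0004,0]
  ],
  "yaw": [0,0,0,0,0]
}}

```text
time_s: 34.05
position: [0.6288, -0.2284, 0.0975]
tool_rot: [[-0.073, 0.997, -0.008], [0.997, 0.073, -0.001], [-0.001, -0.008, -1.0]]
ft_force: [-19.5, -7.2, 5.9]
grip_width: 0.0323
gripper_force: 9.8
```

```bash
cat > tt.py <<'E'
from nest import *
# find disc positions (lid z .143, tiles z .096) about hub in top/scene; print angle & radius
hub=np.array([.5627,-.0524])
for n in("top","scene"):
    im=env.get_image(n);cv2.imwrite(f"pics/{n}_{int(env.observe()['time_s']*100)}.png",im[:,:,::-1])
    m=((im.min(2)>198)*255).astype(np.uint8);k,l,s,c=cv2.connectedComponentsWithStats(m)
    for i in range(1,k):
        if 60<s[i,4]<900:
            cs,_=cv2.findContours(((l==i)*255).astype(np.uint8),cv2.RETR_EXTERNAL,cv2.CHAIN_APPROX_NONE)
            q=max(cs,key=len)
            if len(q)<6:continue
            e=cv2.fitEllipse(q);o=[]
            for z in(.096,.143):
                P=onz(n,*e[0],z)[:2]-hub-[.0025,.002];o.append((round(float(np.degrees(np.arctan2(P[1],P[0]))),1),round(float(np.hypot(*P)),4)))
            if .05<o[0][1]<.13:print(n,s[i,4],np.round(e[0],1),np.round(e[1],1),o)
E
python3 - <<'E'
exec(open("tt.py").read())
print("t0")
class F:pass
E
sed 's/env.get_image(n)/cv2.imread(f"pics\/{n}0.png")[:,:,::-1]/; s/cv2.imwrite.*$//' tt.py > tt0.py; python3 tt0.py
```

```text
top 180 [246.8 178.9] [15.8 19. ] [(-15.0, 0.0938), (-17.1, 0.086)]
top 277 [232.2 182.7] [17.2 18.6] [(16.3, 0.0805), (15.8, 0.0721)]
top 186 [256.5 191.8] [12.6 17.9] [(-49.4, 0.075), (-53.4, 0.0706)]
top 216 [211.8 203.8] [15.2 16.3] [(85.3, 0.0867), (88.6, 0.081)]
top 280 [229.1 229.9] [17.8 18.2] [(159.3, 0.081), (161.8, 0.0816)]
scene 271 [286.9 160.1] [14.7 21.3] [(158.7, 0.0776), (135.3, 0.0434)]
scene 279 [251.6 162.5] [15.2 21.2] [(-126.8, 0.0776), (-96.5, 0.0557)]
t0
top 205 [243.8 178.5] [16.8 21.6] [(-9.1, 0.093), (-10.9, 0.0849)]
top 281 [228.9 183.9] [17.5 18.7] [(24.4, 0.0803), (24.5, 0.0719)]
top 273 [256.5 190.3] [17.3 18.3] [(-46.5, 0.0784), (-50.3, 0.0735)]
top 273 [259.5 219.3] [17.5 18. ] [(-120.4, 0.0789), (-122.6, 0.0799)]
top 275 [232.5 231. ] [17.4 18.3] [(167.4, 0.081), (169.5, 0.0821)]
scene 274 [283.1 158.6] [15.  21.1] [(167.0, 0.0777), (149.2, 0.0398)]
scene 289 [248.7 164.8] [15.7 21.4] [(-118.6, 0.0777), (-87.6, 0.0613)]
```

Run:
```python
from h import *
hub=np.array([.5652,-.0504])
for p in((266,176.8),(253.7,211.8),(260,194)):
    P=onz("scene",*p,.160)[:2]-hub;print(np.round(P,3),np.degrees(np.arctan2(P[1],P[0])),np.hypot(*P))
# top: outer wall line corners at crop (148,318),(230,330)
for q in((148,318),(230,330)):
    P=onz("top",190+q[0]*.3,150+(q[1]-300)*.3,.16)[:2]-hub;print(np.round(P,3),np.degrees(np.arctan2(P[1],P[0])),np.hypot(*P))
# wrist view 7 hood roof corners
import pickle
st=pickle.load(open("st7.pkl","rb"))
for q in((308,152),(403,208),(282,200),(375,265)):
    P=onz("wrist",*q,.16,st)[:2]-[.5627,-.0524];print("w",np.round(P,3),np.degrees(np.arctan2(P[1],P[0])),np.hypot(*P))
```

```text
[ 0.047 -0.011] -13.031711292836919 0.04778030938169773
[ 0.153 -0.022] -8.036195310658668 0.15500248617684192
[ 0.101 -0.016] -9.138500209595476 0.10185404144466065
[0.153 0.014] 5.340298919001593 0.1533727408743734
[ 0.143 -0.062] -23.598837528456183 0.15580932329274078
w [0.052 0.032] 31.019481843984956 0.06125200512428184
w [0.154 0.014] 5.24130776648247 0.1547369784890391
w [ 0.046 -0.012] -15.018318117343044 0.04764439094334642
w [ 0.154 -0.046] -16.740911866064668 0.160425810999887
```

>>> {"name": "jog_arm", "arguments": {
  "hand": [0.032,0.032,0.032,0.032,0.032],
  "travel": [
    [-0.006,-0.0024,0],
    [-0.006,-0.0021,0],
    [-0.006,-0.0019,0],
    [-0.006,-0.0016,0],
    [-0.006,-0.0014,0]
  ],
  "yaw": [0,0,0,0,0]
}}

```text
time_s: 34.78
position: [0.6021, -0.2369, 0.0981]
tool_rot: [[-0.074, 0.997, 0.002], [0.997, 0.074, -0.001], [-0.001, 0.001, -1.0]]
ft_force: [4.7, -3.6, -1.8]
grip_width: 0.0316
gripper_force: 2.1
```

>>> {"name": "jog_arm", "arguments": {
  "hand": [0.032,0.032,0.032,0.032,0.032],
  "travel": [
    [-0.006,-0.0012,0],
    [-0.006,-0.001,0],
    [-0.006,-0.0008,0],
    [-0.006,-0.0006,0],
    [-0.006,-0.0004,0]
  ],
  "yaw": [0,0,0,0,0]
}}

```text
time_s: 35.4
position: [0.5716, -0.2405, 0.0979]
tool_rot: [[-0.074, 0.997, 0.0], [0.997, 0.074, -0.0], [-0.0, 0.0, -1.0]]
ft_force: [4.2, -3.3, -0.2]
grip_width: 0.0318
gripper_force: 1.9
```

>>> {"name": "jog_arm", "arguments": {
  "hand": [0.032,0.032,0.032,0.032,0.032],
  "travel": [
    [-0.006,-0.0002,0],
    [-0.006,0,0],
    [-0.006,0.0001,0],
    [-0.005,0.0003,0],
    [-0.004,0.0005,0]
  ],
  "yaw": [0,0,0,0,0]
}}

```text
time_s: 36.02
position: [0.5447, -0.2397, 0.0978]
tool_rot: [[-0.074, 0.997, -0.0], [0.997, 0.074, 0.0], [0.0, -0.0, -1.0]]
ft_force: [4.0, -3.0, 0.0]
grip_width: 0.032
gripper_force: 1.9
```

Hood is centred at about -9°, and the nest is at 88.3°, so four full strokes bring it to -7.7°. Continuing stroke one of four.

>>> {"name": "jog_arm", "arguments": {
  "hand": [0.032,0.032,0.032,0.032,0.032],
  "travel": [
    [-0.004,0.0003,0],
    [-0.003,0.0003,0],
    [-0.002,0.0002,0],
    [-0.001,0.0001,0],
    [-0.001,0.0001,0]
  ],
  "yaw": [0,0,0,0,0]
}}

```text
time_s: 36.65
position: [0.5348, -0.2388, 0.0979]
tool_rot: [[-0.074, 0.997, 0.002], [0.997, 0.074, -0.0], [-0.001, 0.002, -1.0]]
ft_force: [9.6, -1.7, -2.7]
grip_width: 0.0322
gripper_force: 4.8
```

>>> {"name": "jog_arm", "arguments": {
  "hand": [0.032,0.032,0.032,0.032,0.032],
  "travel": [
    [-0.0008,0.0001,0],
    [-0.0008,0.0001,0],
    [-0.0008,0.0001,0],
    [-0.0004,0,0],
    [0,0,0]
  ],
  "yaw": [0,0,0,0,0]
}}

```text
time_s: 37.28
position: [0.5342, -0.2388, 0.098]
tool_rot: [[-0.074, 0.997, 0.007], [0.997, 0.074, -0.002], [-0.002, 0.007, -1.0]]
ft_force: [18.7, -1.8, -6.5]
grip_width: 0.0318
gripper_force: 9.1
```

>>> {"name": "jog_arm", "arguments": {
  "hand": [0.032,0.032,0.032,0.032,0.032],
  "travel": [
    [0.006,-0.0006,0],
    [0.006,-0.0005,0],
    [0.006,-0.0004,0],
    [0.006,-0.0003,0],
    [0.006,-0.0001,0]
  ],
  "yaw": [0,0,0,0,0]
}}

```text
time_s: 37.9
position: [0.5614, -0.2404, 0.0977]
tool_rot: [[-0.074, 0.997, -0.001], [0.997, 0.074, 0.0], [0.0, -0.001, -1.0]]
ft_force: [-1.5, -0.7, -0.5]
grip_width: 0.0325
gripper_force: 0.9
```

>>> {"name": "jog_arm", "arguments": {
  "hand": [0.032,0.032,0.032,0.032,0.032],
  "travel": [
    [0.006,0,0],
    [0.006,0.0002,0],
    [0.006,0.0004,0],
    [0.006,0.0007,0],
    [0.006,0.0009,0]
  ],
  "yaw": [0,0,0,0,0]
}}

```text
time_s: 38.52
position: [0.5916, -0.2381, 0.0978]
tool_rot: [[-0.074, 0.997, -0.0], [0.997, 0.074, 0.0], [0.0, -0.0, -1.0]]
ft_force: [-0.6, -1.6, -0.7]
grip_width: 0.032
gripper_force: 0.9
```

>>> {"name": "jog_arm", "arguments": {
  "hand": [0.032,0.032,0.032,0.032,0.032],
  "travel": [
    [0.006,0.0011,0],
    [0.006,0.0013,0],
    [0.006,0.0014,0],
    [0.005,0.0014,0],
    [0.004,0.0012,0]
  ],
  "yaw": [0,0,0,0,0]
}}

```text
time_s: 39.15
position: [0.6186, -0.2316, 0.0978]
tool_rot: [[-0.074, 0.997, 0.0], [0.997, 0.074, 0.0], [0.0, 0.0, -1.0]]
ft_force: [-0.2, -0.4, 0.1]
grip_width: 0.032
gripper_force: 0.5
```

>>> {"name": "jog_arm", "arguments": {
  "hand": [0.032,0.032,0.032,0.032,0.032],
  "travel": [
    [0.0035,0.0012,0],
    [0.0025,0.0009,0],
    [0.0015,0.0006,0],
    [0.001,0.0004,0],
    [0.001,0.0004,0]
  ],
  "yaw": [0,0,0,0,0]
}}

```text
time_s: 39.78
position: [0.6276, -0.2283, 0.0978]
tool_rot: [[-0.074, 0.997, -0.0], [0.997, 0.074, 0.0], [0.0, -0.0, -1.0]]
ft_force: [-3.4, -1.9, 0.7]
grip_width: 0.032
gripper_force: 1.4
```

>>> {"name": "jog_arm", "arguments": {
  "hand": [0.032,0.032,0.032,0.032,0.032],
  "travel": [
    [0.0008,0.0003,0],
    [0.0008,0.0003,0],
    [0.0008,0.0003,0],
    [0.0006,0.0002,0],
    [0,0,0]
  ],
  "yaw": [0,0,0,0,0]
}}

```text
time_s: 40.4
position: [0.6284, -0.2281, 0.0976]
tool_rot: [[-0.073, 0.997, -0.006], [0.997, 0.073, -0.001], [-0.0, -0.006, -1.0]]
ft_force: [-11.9, -6.2, 3.8]
grip_width: 0.0315
gripper_force: 6.3
```

```bash
python3 tt.py
```

```text
top 294 [242.2 181.9] [17.9 19.1] [(-6.9, 0.0813), (-8.9, 0.0736)]
top 212 [214.6 193.5] [15.4 15.8] [(62.7, 0.0886), (65.0, 0.0812)]
top 274 [220.4 224.3] [17.4 18.2] [(135.8, 0.0814), (139.2, 0.0803)]
scene 273 [262.5 157.9] [14.7 21.5] [(-151.6, 0.0772), (-130.6, 0.041)]
scene 289 [296.6 166.7] [15.7 21.4] [(133.9, 0.0784), (103.5, 0.0592)]
scene 328 [241.8 180.1] [16.5 23.2] [(-77.4, 0.0782), (-51.8, 0.0876)]
scene 694 [259.1 195.3] [33.9 36.5] [(-23.3, 0.0618), (-12.0, 0.094)]
```

>>> {"name": "jog_arm", "arguments": {
  "hand": [0.032,0.032,0.032,0.032,0.032],
  "travel": [
    [-0.006,-0.0024,0],
    [-0.006,-0.0021,0],
    [-0.006,-0.0019,0],
    [-0.006,-0.0016,0],
    [-0.006,-0.0014,0]
  ],
  "yaw": [0,0,0,0,0]
}}

```text
time_s: 41.12
position: [0.6008, -0.237, 0.0981]
tool_rot: [[-0.074, 0.997, 0.002], [0.997, 0.074, -0.001], [-0.001, 0.001, -1.0]]
ft_force: [3.7, -1.9, -0.4]
grip_width: 0.032
gripper_force: 2.0
```

>>> {"name": "jog_arm", "arguments": {
  "hand": [0.032,0.032,0.032,0.032,0.032],
  "travel": [
    [-0.006,-0.0012,0],
    [-0.006,-0.001,0],
    [-0.006,-0.0008,0],
    [-0.006,-0.0006,0],
    [-0.006,-0.0004,0]
  ],
  "yaw": [0,0,0,0,0]
}}

```text
time_s: 41.75
position: [0.5703, -0.2405, 0.0979]
tool_rot: [[-0.074, 0.997, 0.0], [0.997, 0.074, 0.0], [-0.0, 0.0, -1.0]]
ft_force: [3.9, -2.9, 0.4]
grip_width: 0.0322
gripper_force: 1.9
```

>>> {"name": "jog_arm", "arguments": {
  "hand": [0.032,0.032,0.032,0.032,0.032],
  "travel": [
    [-0.006,-0.0002,0],
    [-0.006,0,0],
    [-0.006,0.0001,0],
    [-0.005,0.0003,0],
    [-0.004,0.0005,0]
  ],
  "yaw": [0,0,0,0,0]
}}

```text
time_s: 42.38
position: [0.5434, -0.2398, 0.0978]
tool_rot: [[-0.074, 0.997, -0.0], [0.997, 0.074, 0.0], [0.0, -0.0, -1.0]]
ft_force: [4.8, -1.5, 0.7]
grip_width: 0.0319
gripper_force: 1.9
```

>>> {"name": "jog_arm", "arguments": {
  "hand": [0.032,0.032,0.032,0.032,0.032],
  "travel": [
    [-0.003,0.0003,0],
    [-0.0025,0.0003,0],
    [-0.002,0.0002,0],
    [-0.001,0.0001,0],
    [-0.001,0.0001,0]
  ],
  "yaw": [0,0,0,0,0]
}}

```text
time_s: 43.0
position: [0.5349, -0.2389, 0.0979]
tool_rot: [[-0.074, 0.997, 0.002], [0.997, 0.074, -0.0], [-0.0, 0.002, -1.0]]
ft_force: [8.1, -2.6, -2.1]
grip_width: 0.0321
gripper_force: 4.5
```

>>> {"name": "jog_arm", "arguments": {
  "hand": [0.032,0.032,0.032,0.032,0.032],
  "travel": [
    [-0.0008,0.0001,0],
    [-0.0008,0.0001,0],
    [-0.0008,0.0001,0],
    [-0.0006,0,0],
    [0,0,0]
  ],
  "yaw": [0,0,0,0,0]
}}

```text
time_s: 43.62
position: [0.5342, -0.2389, 0.098]
tool_rot: [[-0.074, 0.997, 0.007], [0.997, 0.074, -0.001], [-0.002, 0.007, -1.0]]
ft_force: [18.7, -2.1, -6.6]
grip_width: 0.0322
gripper_force: 9.1
```

>>> {"name": "jog_arm", "arguments": {
  "hand": [0.032,0.032,0.032,0.032,0.032],
  "travel": [
    [0.006,-0.0006,0],
    [0.006,-0.0005,0],
    [0.006,-0.0004,0],
    [0.006,-0.0003,0],
    [0.006,-0.0001,0]
  ],
  "yaw": [0,0,0,0,0]
}}

```text
time_s: 44.25
position: [0.5613, -0.2405, 0.0977]
tool_rot: [[-0.074, 0.997, -0.001], [0.997, 0.074, 0.0], [0.0, -0.001, -1.0]]
ft_force: [-1.7, -0.9, 0.2]
grip_width: 0.032
gripper_force: 0.9
```

>>> {"name": "jog_arm", "arguments": {
  "hand": [0.032,0.032,0.032,0.032,0.032],
  "travel": [
    [0.006,0,0],
    [0.006,0.0002,0],
    [0.006,0.0004,0],
    [0.006,0.0007,0],
    [0.006,0.0009,0]
  ],
  "yaw": [0,0,0,0,0]
}}

```text
time_s: 44.88
position: [0.5916, -0.2382, 0.0978]
tool_rot: [[-0.074, 0.997, -0.0], [0.997, 0.074, -0.0], [-0.0, -0.0, -1.0]]
ft_force: [-1.6, -1.6, 0.2]
grip_width: 0.0322
gripper_force: 0.9
```

>>> {"name": "jog_arm", "arguments": {
  "hand": [0.032,0.032,0.032,0.032,0.032],
  "travel": [
    [0.006,0.0011,0],
    [0.006,0.0013,0],
    [0.006,0.0014,0],
    [0.005,0.0014,0],
    [0.004,0.0012,0]
  ],
  "yaw": [0,0,0,0,0]
}}

```text
time_s: 45.5
position: [0.6186, -0.2316, 0.0978]
tool_rot: [[-0.074, 0.997, 0.0], [0.997, 0.074, 0.0], [0.0, 0.0, -1.0]]
ft_force: [0.5, -1.1, -0.3]
grip_width: 0.0323
gripper_force: 0.4
```

>>> {"name": "jog_arm", "arguments": {
  "hand": [0.032,0.032,0.032,0.032,0.032],
  "travel": [
    [0.0035,0.0012,0],
    [0.0025,0.0009,0],
    [0.0015,0.0006,0],
    [0.001,0.0004,0],
    [0.001,0.0004,0]
  ],
  "yaw": [0,0,0,0,0]
}}

```text
time_s: 46.12
position: [0.6276, -0.2284, 0.0978]
tool_rot: [[-0.074, 0.997, -0.0], [0.997, 0.074, -0.0], [-0.0, -0.0, -1.0]]
ft_force: [-3.2, -2.3, 1.0]
grip_width: 0.032
gripper_force: 1.4
```

>>> {"name": "jog_arm", "arguments": {
  "hand": [0.032,0.032,0.032,0.032,0.032],
  "travel": [
    [0.0008,0.0003,0],
    [0.0008,0.0003,0],
    [0.0008,0.0003,0],
    [0.0006,0.0002,0],
    [0,0,0]
  ],
  "yaw": [0,0,0,0,0]
}}

```text
time_s: 46.75
position: [0.6285, -0.2282, 0.0976]
tool_rot: [[-0.073, 0.997, -0.006], [0.997, 0.073, -0.001], [-0.0, -0.006, -1.0]]
ft_force: [-12.2, -5.0, 2.6]
grip_width: 0.0321
gripper_force: 6.3
```

```bash
python3 tt.py
```

```text
top 178 [239.1 177.9] [16.2 17.8] [(0.5, 0.0938), (-0.8, 0.0852)]
top 282 [251.2 185.7] [17.7 18.6] [(-29.8, 0.079), (-33.0, 0.0728)]
top 226 [221.9 185.2] [14.9 17.9] [(39.3, 0.0883), (40.3, 0.0798)]
top 272 [214.8 215.5] [17.5 18. ] [(112.1, 0.0815), (115.9, 0.0784)]
top 182 [237.  230.1] [11.6 18.9] [(177.6, 0.076), (179.2, 0.0777)]
scene 268 [274.8 157. ] [14.5 21.3] [(-176.3, 0.0772), (-178.5, 0.0354)]
scene 306 [244.3 170.3] [16.  22.3] [(-102.1, 0.0777), (-71.9, 0.0721)]
scene 306 [302.3 175.6] [16.4 21.8] [(110.0, 0.0793), (80.8, 0.0757)]
scene 702 [257.7 196. ] [32.2 34.1] [(-24.7, 0.0654), (-13.3, 0.0971)]
```

Cup is at 40.3° with identical, gentle stop forces. Repeating the stroke.

>>> {"name": "jog_arm", "arguments": {
  "hand": [0.032,0.032,0.032,0.032,0.032],
  "travel": [
    [-0.006,-0.0024,0],
    [-0.006,-0.0021,0],
    [-0.006,-0.0019,0],
    [-0.006,-0.0016,0],
    [-0.006,-0.0014,0]
  ],
  "yaw": [0,0,0,0,0]
}}

```text
time_s: 47.48
position: [0.6008, -0.2371, 0.098]
tool_rot: [[-0.074, 0.997, 0.001], [0.997, 0.074, -0.001], [-0.001, 0.001, -1.0]]
ft_force: [4.6, -3.6, -0.1]
grip_width: 0.0323
gripper_force: 2.0
```

>>> {"name": "jog_arm", "arguments": {
  "hand": [0.032,0.032,0.032,0.032,0.032],
  "travel": [
    [-0.006,-0.0012,0],
    [-0.006,-0.001,0],
    [-0.006,-0.0008,0],
    [-0.006,-0.0006,0],
    [-0.006,-0.0004,0]
  ],
  "yaw": [0,0,0,0,0]
}}

```text
time_s: 48.1
position: [0.5703, -0.2407, 0.0979]
tool_rot: [[-0.074, 0.997, 0.0], [0.997, 0.074, -0.0], [-0.0, 0.0, -1.0]]
ft_force: [4.4, -2.9, -0.0]
grip_width: 0.0315
gripper_force: 1.9
```

>>> {"name": "jog_arm", "arguments": {
  "hand": [0.032,0.032,0.032,0.032,0.032],
  "travel": [
    [-0.006,-0.0002,0],
    [-0.006,0,0],
    [-0.006,0.0001,0],
    [-0.005,0.0003,0],
    [-0.004,0.0005,0]
  ],
  "yaw": [0,0,0,0,0]
}}

```text
time_s: 48.72
position: [0.5434, -0.2399, 0.0978]
tool_rot: [[-0.074, 0.997, -0.0], [0.997, 0.074, 0.0], [0.0, -0.0, -1.0]]
ft_force: [4.3, -2.5, -0.2]
grip_width: 0.0328
gripper_force: 1.9
```

>>> {"name": "jog_arm", "arguments": {
  "hand": [0.032,0.032,0.032,0.032,0.032],
  "travel": [
    [-0.003,0.0003,0],
    [-0.0025,0.0003,0],
    [-0.002,0.0002,0],
    [-0.001,0.0001,0],
    [-0.001,0.0001,0]
  ],
  "yaw": [0,0,0,0,0]
}}

```text
time_s: 49.35
position: [0.5349, -0.239, 0.0979]
tool_rot: [[-0.074, 0.997, 0.002], [0.997, 0.074, -0.0], [-0.0, 0.002, -1.0]]
ft_force: [9.3, -1.5, -2.4]
grip_width: 0.0323
gripper_force: 4.5
```

>>> {"name": "jog_arm", "arguments": {
  "hand": [0.032,0.032,0.032,0.032,0.032],
  "travel": [
    [-0.0008,0.0001,0],
    [-0.0008,0.0001,0],
    [-0.0008,0.0001,0],
    [-0.0006,0,0],
    [0,0,0]
  ],
  "yaw": [0,0,0,0,0]
}}

```text
time_s: 49.98
position: [0.5342, -0.239, 0.098]
tool_rot: [[-0.074, 0.997, 0.007], [0.997, 0.074, -0.001], [-0.002, 0.007, -1.0]]
ft_force: [17.8, -2.3, -7.1]
grip_width: 0.0318
gripper_force: 9.2
```

>>> {"name": "jog_arm", "arguments": {
  "hand": [0.032,0.032,0.032,0.032,0.032],
  "travel": [
    [0.006,-0.0006,0],
    [0.006,-0.0005,0],
    [0.006,-0.0004,0],
    [0.006,-0.0003,0],
    [0.006,-0.0001,0]
  ],
  "yaw": [0,0,0,0,0]
}}

```text
time_s: 50.6
position: [0.5614, -0.2406, 0.0977]
tool_rot: [[-0.074, 0.997, -0.001], [0.997, 0.074, 0.0], [0.0, -0.001, -1.0]]
ft_force: [-1.7, 0.0, 0.8]
grip_width: 0.0319
gripper_force: 0.9
```

>>> {"name": "jog_arm", "arguments": {
  "hand": [0.032,0.032,0.032,0.032,0.032],
  "travel": [
    [0.006,0,0],
    [0.006,0.0002,0],
    [0.006,0.0004,0],
    [0.006,0.0007,0],
    [0.006,0.0009,0]
  ],
  "yaw": [0,0,0,0,0]
}}

```text
time_s: 51.22
position: [0.5916, -0.2383, 0.0978]
tool_rot: [[-0.074, 0.997, -0.0], [0.997, 0.074, -0.0], [-0.0, -0.0, -1.0]]
ft_force: [-2.4, -0.6, 0.5]
grip_width: 0.0318
gripper_force: 0.9
```

>>> {"name": "jog_arm", "arguments": {
  "hand": [0.032,0.032,0.032,0.032,0.032],
  "travel": [
    [0.006,0.0011,0],
    [0.006,0.0013,0],
    [0.006,0.0014,0],
    [0.005,0.0014,0],
    [0.004,0.0012,0]
  ],
  "yaw": [0,0,0,0,0]
}}

```text
time_s: 51.85
position: [0.6186, -0.2318, 0.0978]
tool_rot: [[-0.074, 0.997, 0.0], [0.997, 0.074, 0.0], [0.0, 0.0, -1.0]]
ft_force: [-1.0, -0.9, 0.4]
grip_width: 0.0319
gripper_force: 0.5
```

>>> {"name": "jog_arm", "arguments": {
  "hand": [0.032,0.032,0.032,0.032,0.032],
  "travel": [
    [0.0035,0.0012,0],
    [0.0025,0.0009,0],
    [0.0015,0.0006,0],
    [0.001,0.0004,0],
    [0.001,0.0004,0]
  ],
  "yaw": [0,0,0,0,0]
}}

```text
time_s: 52.48
position: [0.6276, -0.2285, 0.0978]
tool_rot: [[-0.074, 0.997, -0.0], [0.997, 0.074, -0.0], [-0.0, -0.0, -1.0]]
ft_force: [-3.5, -1.0, 0.2]
grip_width: 0.032
gripper_force: 1.4
```

>>> {"name": "jog_arm", "arguments": {
  "hand": [0.032,0.032,0.032,0.032,0.032],
  "travel": [
    [0.0008,0.0003,0],
    [0.0008,0.0003,0],
    [0.0008,0.0003,0],
    [0.0006,0.0002,0],
    [0,0,0]
  ],
  "yaw": [0,0,0,0,0]
}}

```text
time_s: 53.1
position: [0.6285, -0.2283, 0.0976]
tool_rot: [[-0.073, 0.997, -0.006], [0.997, 0.073, -0.001], [-0.0, -0.006, -1.0]]
ft_force: [-12.5, -5.7, 2.5]
grip_width: 0.0321
gripper_force: 6.3
```

```bash
python3 tt.py
```

```text
top 170 [246.2 179.1] [16.  18.6] [(-14.1, 0.093), (-16.1, 0.0852)]
top 222 [231.2 180.4] [15.3 16.7] [(17.2, 0.0889), (16.9, 0.0802)]
top 190 [256.6 191.8] [13.  17.8] [(-49.5, 0.0754), (-53.5, 0.0709)]
top 269 [213.4 205.4] [17.5 17.8] [(88.6, 0.0813), (92.1, 0.0761)]
top 281 [229.1 229.9] [17.8 18.3] [(159.4, 0.0809), (161.9, 0.0815)]
scene 268 [286.8 160.1] [14.6 21.2] [(158.9, 0.0777), (135.7, 0.0434)]
scene 282 [251.6 162.5] [15.4 21.3] [(-126.8, 0.0775), (-96.4, 0.0557)]
scene 764 [255.3 192.4] [28.5 42.6] [(-35.4, 0.0609), (-19.3, 0.0903)]
scene 317 [303.2 185.6] [16.5 22.4] [(86.4, 0.0809), (62.0, 0.0913)]
```

Cup is at 16.9°. The last stroke takes it to about -7.5°, under the hood.

>>> {"name": "jog_arm", "arguments": {
  "hand": [0.032,0.032,0.032,0.032,0.032],
  "travel": [
    [-0.006,-0.0024,0],
    [-0.006,-0.0021,0],
    [-0.006,-0.0019,0],
    [-0.006,-0.0016,0],
    [-0.006,-0.0014,0]
  ],
  "yaw": [0,0,0,0,0]
}}

```text
time_s: 53.82
position: [0.6008, -0.2372, 0.0981]
tool_rot: [[-0.074, 0.997, 0.001], [0.997, 0.074, -0.001], [-0.001, 0.001, -1.0]]
ft_force: [4.6, -2.2, -1.0]
grip_width: 0.0321
gripper_force: 2.0
```

>>> {"name": "jog_arm", "arguments": {
  "hand": [0.032,0.032,0.032,0.032,0.032],
  "travel": [
    [-0.006,-0.0012,0],
    [-0.006,-0.001,0],
    [-0.006,-0.0008,0],
    [-0.006,-0.0006,0],
    [-0.006,-0.0004,0]
  ],
  "yaw": [0,0,0,0,0]
}}

```text
time_s: 54.45
position: [0.5703, -0.2408, 0.0979]
tool_rot: [[-0.074, 0.997, 0.0], [0.997, 0.074, -0.0], [-0.0, 0.0, -1.0]]
ft_force: [3.6, -2.5, 0.7]
grip_width: 0.0318
gripper_force: 1.9
```

>>> {"name": "jog_arm", "arguments": {
  "hand": [0.032,0.032,0.032,0.032,0.032],
  "travel": [
    [-0.006,-0.0002,0],
    [-0.006,0,0],
    [-0.006,0.0001,0],
    [-0.005,0.0003,0],
    [-0.004,0.0005,0]
  ],
  "yaw": [0,0,0,0,0]
}}

```text
time_s: 55.08
position: [0.5434, -0.24, 0.0978]
tool_rot: [[-0.074, 0.997, -0.0], [0.997, 0.074, 0.0], [0.0, -0.0, -1.0]]
ft_force: [4.2, -2.9, 0.0]
grip_width: 0.0323
gripper_force: 1.9
```

>>> {"name": "jog_arm", "arguments": {
  "hand": [0.032,0.032,0.032,0.032,0.032],
  "travel": [
    [-0.003,0.0003,0],
    [-0.0025,0.0003,0],
    [-0.002,0.0002,0],
    [-0.001,0.0001,0],
    [-0.001,0.0001,0]
  ],
  "yaw": [0,0,0,0,0]
}}

```text
time_s: 55.7
position: [0.5349, -0.2391, 0.0979]
tool_rot: [[-0.074, 0.997, 0.002], [0.997, 0.074, -0.0], [-0.0, 0.002, -1.0]]
ft_force: [8.6, -1.8, -1.8]
grip_width: 0.032
gripper_force: 4.5
```

>>> {"name": "jog_arm", "arguments": {
  "hand": [0.032,0.032,0.032,0.032,0.032],
  "travel": [
    [-0.0008,0.0001,0],
    [-0.0008,0.0001,0],
    [-0.0008,0.0001,0],
    [-0.0006,0,0],
    [0,0,0]
  ],
  "yaw": [0,0,0,0,0]
}}

```text
time_s: 56.32
position: [0.5342, -0.2391, 0.098]
tool_rot: [[-0.074, 0.997, 0.007], [0.997, 0.074, -0.001], [-0.002, 0.007, -1.0]]
ft_force: [19.9, -1.5, -6.5]
grip_width: 0.032
gripper_force: 9.2
```

>>> {"name": "jog_arm", "arguments": {
  "hand": [0.032,0.032,0.032,0.032,0.032],
  "travel": [
    [0.006,-0.0006,0],
    [0.006,-0.0005,0],
    [0.006,-0.0004,0],
    [0.006,-0.0003,0],
    [0.006,-0.0001,0]
  ],
  "yaw": [0,0,0,0,0]
}}

```text
time_s: 56.95
position: [0.5613, -0.2407, 0.0977]
tool_rot: [[-0.074, 0.997, -0.001], [0.997, 0.074, 0.0], [0.0, -0.001, -1.0]]
ft_force: [-2.2, -1.0, 0.2]
grip_width: 0.0319
gripper_force: 0.9
```

>>> {"name": "jog_arm", "arguments": {
  "hand": [0.032,0.032,0.032,0.032,0.032],
  "travel": [
    [0.006,0,0],
    [0.006,0.0002,0],
    [0.006,0.0004,0],
    [0.006,0.0007,0],
    [0.006,0.0009,0]
  ],
  "yaw": [0,0,0,0,0]
}}

```text
time_s: 57.58
position: [0.5916, -0.2384, 0.0978]
tool_rot: [[-0.074, 0.997, -0.0], [0.997, 0.074, -0.0], [-0.0, -0.0, -1.0]]
ft_force: [-3.0, -0.6, 0.1]
grip_width: 0.0317
gripper_force: 0.9
```

>>> {"name": "jog_arm", "arguments": {
  "hand": [0.032,0.032,0.032,0.032,0.032],
  "travel": [
    [0.006,0.0011,0],
    [0.006,0.0013,0],
    [0.006,0.0014,0],
    [0.005,0.0014,0],
    [0.004,0.0012,0]
  ],
  "yaw": [0,0,0,0,0]
}}

```text
time_s: 58.2
position: [0.6186, -0.2318, 0.0978]
tool_rot: [[-0.074, 0.997, 0.0], [0.997, 0.074, 0.0], [0.0, 0.0, -1.0]]
ft_force: [-1.6, -1.1, 0.2]
grip_width: 0.0322
gripper_force: 0.5
```

>>> {"name": "jog_arm", "arguments": {
  "hand": [0.032,0.032,0.032,0.032,0.032],
  "travel": [
    [0.0035,0.0012,0],
    [0.0025,0.0009,0],
    [0.0015,0.0006,0],
    [0.001,0.0004,0],
    [0.001,0.0004,0]
  ],
  "yaw": [0,0,0,0,0]
}}

```text
time_s: 58.82
position: [0.6276, -0.2286, 0.0978]
tool_rot: [[-0.074, 0.997, -0.0], [0.997, 0.074, -0.0], [-0.0, -0.0, -1.0]]
ft_force: [-2.9, -1.7, -0.4]
grip_width: 0.0321
gripper_force: 1.3
```

>>> {"name": "jog_arm", "arguments": {
  "hand": [0.032,0.032,0.032,0.032,0.032],
  "travel": [
    [0.0008,0.0003,0],
    [0.0008,0.0003,0],
    [0,0,0],
    [-0.002,-0.0007,0],
    [-0.0025,-0.0008,0]
  ],
  "yaw": [0,0,0,0,0]
}}

```text
time_s: 59.45
position: [0.625, -0.2293, 0.0979]
tool_rot: [[-0.074, 0.997, 0.001], [0.997, 0.074, 0.0], [0.0, 0.001, -1.0]]
ft_force: [0.9, 0.9, -0.0]
grip_width: 0.032
gripper_force: 0.0
```

```bash
python3 tt.py; python3 -c "
from rig import env;s=env.observe();print(s['time_s'],s['position'],s['ft_force'])"
```

```text
top 278 [240.7 179.5] [16.5 20.6] [(-3.1, 0.0885), (-4.7, 0.0804)]
top 270 [216.1 195.5] [17.4 17.9] [(64.9, 0.0812), (67.6, 0.0742)]
top 77 [257.8 200.9] [ 7.  15.9] [(-72.5, 0.0645), (-77.2, 0.0626)]
top 276 [220.4 224.2] [17.4 18.3] [(135.7, 0.0812), (139.1, 0.0802)]
top 70 [244.4 225.6] [ 5.3 15.5] [(-161.8, 0.0644), (-161.5, 0.067)]
scene 270 [262.5 157.9] [14.6 21.3] [(-151.6, 0.0772), (-130.5, 0.041)]
scene 285 [296.6 166.6] [15.3 21.6] [(134.3, 0.0786), (104.0, 0.0591)]
scene 328 [241.8 180.1] [16.6 23.1] [(-77.5, 0.0781), (-51.8, 0.0875)]
scene 332 [298.5 195.1] [17.  22.9] [(62.7, 0.0818), (44.7, 0.1037)]
scene 102 [244.6 200.4] [ 9.1 14.6] [(-35.8, 0.0976), (-24.1, 0.124)]
59.55 [ 0.62484635 -0.22931571  0.09791032] [-1.41459956 -0.12320136 -0.00493778]
```

All tiles have moved on by 24°, so the cup is at about -7.5° under the hood and the lever is at rest. Withdrawing straight up and handing in.

>>> {"name": "jog_arm", "arguments": {
  "hand": [0.04,0.046,0.05,0.05,0.05],
  "travel": [
    [0,0,0],
    [0,0,0],
    [0,0,0.01],
    [0,0,0.03],
    [0,0,0.04]
  ],
  "yaw": [0,0,0,0,0]
}}

```text
time_s: 60.18
position: [0.6245, -0.2293, 0.1787]
tool_rot: [[-0.074, 0.997, -0.001], [0.997, 0.074, 0.001], [0.001, -0.001, -1.0]]
ft_force: [0.7, -0.1, -1.7]
grip_width: 0.0497
gripper_force: 0.0
```

>>> {"name": "jog_arm", "arguments": {
  "hand": [0.05,0.05,0.05,0.05,0.05],
  "travel": [
    [0,0,0.04],
    [0,-0.03,0.02],
    [0,-0.02,0],
    [0,0,0],
    [0,0,0]
  ],
  "yaw": [0,0,0,0,0]
}}

```text
time_s: 60.8
position: [0.6246, -0.2787, 0.2365]
tool_rot: [[-0.074, 0.997, -0.002], [0.997, 0.074, 0.002], [0.002, -0.002, -1.0]]
ft_force: [-1.0, -0.2, 0.2]
grip_width: 0.0501
gripper_force: 0.0
```

Run:
```python
from nest import *
env.get_image("wrist");st=env.observe();im=env.get_image("wrist")[:,:,::-1]
print(st["time_s"],np.round(st["position"],3),st["ft_force"])
for n,P in(("rest knob",[.6256,-.2292,.117]),):
    x,y=np.round(proj("wrist",P,st)).astype(int);c=im[max(y-40,0):y+41,x-40:x+41].max(2);m=cv2.morphologyEx(((c>50)&(c<110)).astype(np.uint8)*255,cv2.MORPH_OPEN,np.ones((3,3)))
    for k in cv2.findContours(m,cv2.RETR_EXTERNAL,cv2.CHAIN_APPROX_NONE)[0]:
        if cv2.contourArea(k)>150:
            e=cv2.fitEllipse(k);print(np.round(e[1],1),np.round(onz("wrist",e[0][0]+x-40,e[0][1]+max(y-40,0),.117,st),4))
print(env.close_job())
```

```text
60.85 [ 0.625 -0.279  0.237] [-0.33387918  0.64853113  0.92586287]
[19.3 19.7] [ 0.6228 -0.2315  0.117 ]
the job is handed in; nothing more can be done
None
```

The job is handed in at about 61 s: the cup stands in the nest, one short and four full lever strokes brought it to about -7.5° under the hood (hood centre about -9°), the lever is back at its rest stop (highest force I read on a stop was about 22 N), and no verdict was returned.

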